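Set the tilting rest to its mark and hold the brass plate flush on the slope

ROBOT

A 6-joint arm with a two-finger parallel gripper is mounted at the origin on the work surface. World frame = base frame: x ahead of the robot, y to its left, z up, the work surface at z = 0. Lengths are in m, angles in rad, forces in N, time in s.
With the tool pointing down it reaches from about 0.35 to 0.85 m from the base axis. Payload 8.1 kg.
Tool frame: the origin (TCP) lies on the mounting face of the last link; the fingertips stand 186 mm ahead of it and the grasp point (between the pads) lies 167 mm ahead of it; z points along the fingers, y is the line along which they close (so a half turn about z gives the same grasp; the last joint's range is limited). The gripper opens to 93 mm and grips with 3 to 60 N. Pads are 15 mm wide; open, the fingers measure 128 mm over their backs; the gripper's body (75 mm by 188 mm) begins 65 mm behind the grasp point.
Start: joints at [-1.207, 0.13, 1.488, -0, 1.523, -0.085], TCP at [0.26, -0.541, 0.405] pointing down, gripper open.
Joint ranges: [-2.96, 2.96], [-0.89, 2.26], [0.02, 2.5], [-1.34, 4.48], [0, 2.73], [-2.66, 2.66]. Speed limits (rad/s): [2.39, 2.39, 2.79, 3.14, 3.14, 3.14].

INTERFACE

Orientations are given as a rotation vector (axis times angle).
In Python, from plant import read_state, read_camera, camera_params, close_job gives the robot as it stands. The module is installed in compiled form; this text tells all that it offers.
- The arm moves only by the tool servo_tool, never from a script. Its argument "increments" is a list of rows, each an object with "slide": the shift along the tool's x, y, z in mm, a list of three; "dr": the turn, a rotation vector about the tool's x, y, z in rad, a list of three; "jaw": the closure, from 0 (fully open) to 1 (shut). In form: [{"slide": [x, y, z], "dr": [ax, ay, az], "jaw": jaw}, ...]. A call has 1 to 20 rows; each row is the pose to reach, as a shift and turn from the pose commanded when the call began, along the tool's axes at that moment; what a row does not reach only later rows make up. A row lasts 1/10 s, in which the tool goes at most 50 mm and 8.59 degrees, less where a joint would pass 70% of its speed; a pose out of reach is approached as far as the arm can. A call with a gripper value outside its range is refused whole. The fingers move at their own pace and stop on an object; "force" is the grip in N (left out, the last holds). Time passes only in rows, so rows that repeat a pose let the fingers close. It gives the time, the measured TCP pose, the force, the opening and the grip force at its end, in the units of the state.
- read_state(): the state, without advancing time (a new reading comes with each control period).
- read_camera(name): name is "side" or "top" or "wrist"; returns (picture, depth): 480x640x3 uint8, red, green, blue; 480x640 float32, m along the optical axis (not along the pixel's ray), 0 where there is no reading.
- camera_params(name): a dict with "fx", "fy", "cx", "cy" (pixels), "rvec" (rotation vector, rad) and "tvec" (3), from world to camera coordinates, as OpenCV has them. Camera axes: x right, y down, z forward; pixel columns grow to the right and rows downward; lengths in m; the calibration is good to about 2 mm. A picture is of the moment at which its call begins: read the wrist's pose just before it. camera_params takes no time and is no camera call; for the wrist camera it gives the pose at the moment of the call.
- close_job(): hands the job in; it is judged then, once.
The state is a dict: "t": time; "q": joint angles; "dq": joint speeds; "joint_torque": joint torques, N m; "tool_pos": TCP position; "orientation": TCP orientation; "force": force on the tool from outside, world axes, zero at the start; "wrist_torque": the same for the moment, N m; "opening": finger opening in m; "gripper_force": force on a finger pad.
Only numpy, scipy, OpenCV 4.12 (cv2) and the standard library are available. Lean on these libraries where they do the work, as an engineer would, in place of code of your own. Each camera call takes 0.05 s, during which the arm holds its last target. There are 200 camera calls.

TASK

Set the tilting rest: turn its black dial a little at a time until the brass pointer on its far side lines up with the index tab. Then pick up the rectangular brass plate by its wooden grip (not the round disc), tilt it to match the rest's sloped face and hold it flush on the middle of that face with light, steady pressure, about 1 kg of push. Finish while still gripping and pressing it there: do not let go, leave the rest at its mark and leave the other things on the bench alone.

Things in the scene. Friction and masses are not known exactly. Their poses are not given: they have to be found in the camera images.
- rest: the tilting rest, a metal fixture fixed to the bench; dark base 130 x 130 x 14 mm, aluminium cheeks, tilting steel table on a hinge along y 75 mm up. Origin: centre of the base's underside. x points to the high side of the slope (roughly to the robot's right), y roughly away from the robot, z up. The dial's housing (56 mm square, 50 mm tall) stands at x 150, y -40 mm; pointer and index tab are on the +y side.
- face (a point): middle of the top face of the rest's steel table (100 mm along x, 84 mm along y). The frame tilts with the table: x runs up the slope, y along the hinge, z is the outward normal. The hinge lies 12 mm below this point along -z. The cheeks stay below the face's middle. Friction holds the tilt against pushes of up to 25 N near the middle.
- dial (a joint): angle of the black dial, rad, 0 to 1.8, growing clockwise seen from above; stays where left. 1 rad tilts table and pointer by 0.35 rad: clockwise raises the table's +x edge and the pointer tip; table level at 0. The start is always too flat: 0.45 to 1.35 rad of clockwise turn is needed. Turning takes about 0.2 N m.
- dial_grip (a point): point on the dial's vertical axis at the height to grip, 87 mm above the bench. The grip is a black bar 46 mm long (x of this frame), 14 mm wide (y, pinch across it) and 32 mm tall, from 62 to 94 mm above the bench, on a disc 48 mm across. The frame turns with the dial.
- pointer_tip (a point): end of the brass pointer, a bar 8 mm wide and 5 mm thick fixed to the tilting table, reaching 125 mm from the hinge along +x on the rest's +y side, away from the robot. The point is at its free end, mid-thickness, 2 mm off its +y side. Axes parallel to those of the face, tilting with it.
- index_mark (a point): end of the dark steel index tab, 22 mm wide and 5 mm thick, on the aluminium arc just beyond the pointer (+y), also 125 mm from the hinge; set to the wanted tilt (0.28 to 0.50 rad above level), stiff, not to be moved. When pointer and tab line up this point coincides with pointer_tip and the frames are parallel.
- plate: the workpiece: rectangular brass plate 60 x 45 x 4 mm (x, y, z) lying flat, with a wooden grip block 36 x 22 x 50 mm (x, y, z) upright on its middle, top 54 mm above the plate's underside; 0.09 to 0.18 kg. Origin: centre of the plate's underside; z up along the block. Grip the block across its 22 mm (along y).
- disc: bystander: round brass disc 54 mm across, 4 mm thick, with the same kind of wooden grip block. Origin: centre of its underside.
- jar: bystander: glass jar with a white cap, 56 mm across, 75 mm tall; origin under its middle.
- bench_block: bystander: square steel block 65 x 65 x 35 mm; origin under its middle.
- brush: bystander: small wooden brush, 150 mm long, lying along its x axis.
- driver: bystander: small screwdriver with a green handle, 140 mm long, lying along its x axis.
- pitch_bowl: bystander: dark solid steel bowl, 124 mm across, 45 mm tall; origin under its middle.

How it is judged:
By the outcome, as a careful person would: the job done as asked, in the order asked, and still so for the second after the job is handed in, while the arm keeps its last pose, push and grip.
It also fails if it takes over 67 s, if anything falls off the work surface, if the arm or the gripper's body presses on something with over 40 N, if the wrist force passes 120 N, or if a joint passes its speed limit or range.

## Working session

There is one attempt and no reset: what is moved stays moved. The work goes in short steps, Python scripts to look and compute and a tool call to move; the robot and the scene stay as the last step left them, time stands still between calls to the robot, and variables do not carry over. Pictures are saved under pics/ and viewed, at most 10 in all, crops included, and the job is handed in when it is done.

Besides the shell and the picture viewer there is one more tool, called after "Emit:" as name(argument=value, ...), one argument or row to a line, values as JSON. servo_tool: Moves the arm, as the interface text tells. Its arguments: {"type":"object","properties":{"increments":{"type":"array"},"force":{"type":"number"}},"required":["increments"]}

```bash
mkdir -p pics; cat > h.py <<'E'
import numpy as np, cv2
from scipy.spatial.transform import Rotation as R
from plant import *
def cam(n):
    p=camera_params(n); K=np.array([[p['fx'],0,p['cx']],[0,p['fy'],p['cy']],[0,0,1]]); return K,R.from_rotvec(p['rvec']).as_matrix(),np.array(p['tvec'])
def ray(c,u,v):
    K,Rm,t=c; d=Rm.T@np.linalg.solve(K,[u,v,1.]); return -Rm.T@t,d
def onz(c,u,v,z):
    o,d=ray(c,u,v); return o+d*(z-o[2])/d[2]
def dep(c,u,v,dd):
    o,d=ray(c,u,v); return o+d*dd
def proj(c,P):
    K,Rm,t=c; q=K@(Rm@np.asarray(P,float)+t); return q[:2]/q[2]
def cloud(c,D):
    K,Rm,t=c; v,u=np.mgrid[0:480,0:640]; r=np.stack([(u-K[0,2])/K[0,0],(v-K[1,2])/K[1,1],np.ones_like(u)],-1)*D[...,None]
    return (r-t)@Rm
def save(n,im): cv2.imwrite('pics/'+n,cv2.cvtColor(im,cv2.COLOR_RGB2BGR))
E
python3 - <<'E'
from h import *
for n in ['top','side']:
    c=cam(n); im,D=read_camera(n); save(n+'0.png',im); np.savez(n+'0.npz',im=im,D=D,K=c[0],R=c[1],t=c[2])
    print(n,c[0][0,0],-c[1].T@c[2],c[1][2])
print(read_state())
E
```

```text
top 607.6076563370736 [0.32838254 0.01216291 1.50523176] [ 0.19371251  0.00415598 -0.98104954]
side 499.8576540239691 [0.11870595 0.89158111 0.7926916 ] [ 0.40772985 -0.71141524 -0.57240259]
{'t': 0.1, 'q': array([-1.20739860e+00,  1.31089688e-01,  1.48913423e+00,  2.10232340e-06,
        1.52300688e+00, -8.53855406e-02]), 'dq': array([-0.00041846,  0.0003086 , -0.00376775,  0.00063726, -0.00091166,
       -0.00110745]), 'joint_torque': array([ 1.76574329e-03, -5.61341536e+01, -4.93095446e+01,  7.71199912e-02,
        2.91450246e-02, -4.91167998e-05]), 'tool_pos': array([ 0.26027986, -0.54038714,  0.40380953]), 'orientation': array([-3.06124990e+00, -6.98684887e-01,  3.53091140e-04]), 'force': array([-0.6893106 , -0.74080461, -0.76094954]), 'wrist_torque': array([ 0.020847  ,  0.06812869, -0.0245247 ]), 'gripper_force': 0.0, 'opening': 0.09319402114629581}
```

View pics/top0.png

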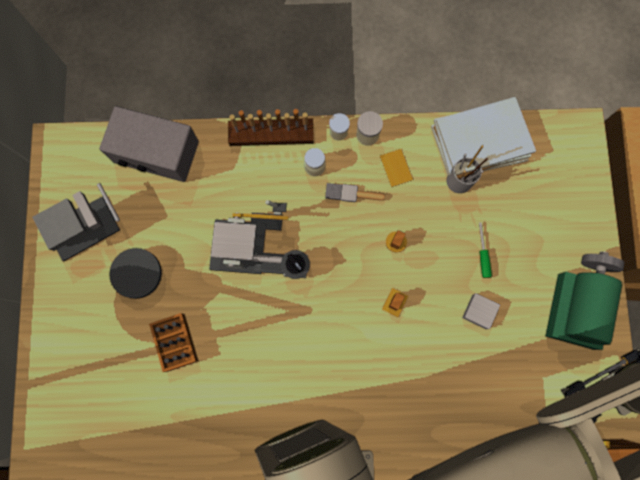

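View pics/side0.png

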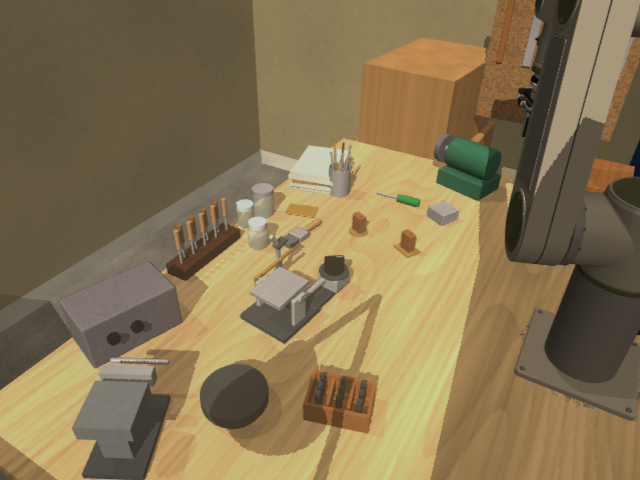

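The top view shows the rest table at about (235,240), dial at (296,264), brass pointer at (258,216), index tab at (278,208), plate at (396,301) and disc at (397,241). The side view agrees. Next I measure these from the saved images.

```bash
python3 - <<'E'
from h import *
z=np.load('top0.npz'); c=(z['K'],z['R'],z['t']); P=cloud(c,z['D']); im=z['im']
def st(name,u0,u1,v0,v1,z0,z1):
    Q=P[v0:v1,u0:u1]; m=(Q[...,2]>z0)&(Q[...,2]<z1); q=Q[m]
    r=cv2.minAreaRect((q[:,:2]*1000).astype(np.float32)); print(name,len(q),'mean',q.mean(0).round(4),'rect',np.round(r[0],1),np.round(r[1],1),round(r[2],1))
    return q
st('dialtop',275,315,245,285,.08,.11)
st('dialdisc',275,315,245,285,.052,.11)
st('plategrip',375,415,285,320,.04,.07)
st('plate+',375,415,285,320,.002,.07)
st('disc grip',375,415,225,255,.04,.07)
t=st('table',205,258,212,268,.06,.16)
A=np.c_[t[:,:2],np.ones(len(t))]; s=np.linalg.lstsq(A,t[:,2],rcond=None)[0]; print('plane',s,'tilt',np.arctan(np.hypot(*s[:2])), np.std(A@s-t[:,2]))
st('base',200,320,205,280,.008,.02)
hsv=cv2.cvtColor(im,cv2.COLOR_RGB2HSV)
for v in range(200,230,3): print(v,[ (round(1000*P[v,u,2])) for u in range(230,296,4)])
# plate yellow mask
s=im[270:330,370:425]; save('p1.png',np.hstack([cv2.resize(s,None,fx=6,fy=6,interpolation=cv2.INTER_CUBIC),cv2.resize(im[195:255,225:295],(400,360),interpolation=cv2.INTER_CUBIC)]))
E
```

```text
dialtop 121 mean [0.5466 0.0624 0.0938] rect [547.5  62.6] [45.9 14.3] 37.3
dialdisc 661 mean [0.546  0.0628 0.0661] rect [547.9  62.7] [70.5 71.1] 19.0
plategrip 149 mean [ 0.454  -0.1781  0.054 ] rect [ 454.4 -178.9] [21.7 36. ] 60.5
plate+ 708 mean [ 0.4536 -0.1768  0.0158] rect [ 454.1 -178.1] [97.9 84.3] 88.3
disc grip 143 mean [ 0.6048 -0.1887  0.0543] rect [ 606.2 -189.7] [21.6 37.7] 61.7
table 1780 mean [0.6058 0.2059 0.0864] rect [608.4 207.4] [101.3 130.3] 84.7
plane [-0.02623989 -0.04629019  0.11180191] tilt 0.05315995517798583 0.004757630616020473
base 1414 mean [0.5945 0.1669 0.0137] rect [612.9 155.3] [302.3 188.8] 88.4
200 [-3, 5, 0, -2, -2, 0, -2, 4, -3, 142, 139, 4, 3, -4, -4, -3, -1]
203 [1, 1, 0, 3, 1, -2, -4, 5, 0, 136, 140, 126, 107, 110, 116, 2, -2]
206 [4, -3, -2, 1, -2, 0, -4, 5, 0, 0, 2, 114, 107, 109, 115, 4, 2]
209 [-1, 3, -2, -1, 2, -2, 0, 3, 1, -2, 8, 105, 108, 110, 115, 5, 2]
212 [6, -2, 86, 8, -4, -5, 7, 15, 2, 0, 1, 63, 60, 1, -3, 5, -7]
215 [4, 77, 80, 81, 81, 80, 83, 78, 82, 83, 83, 82, 82, 15, -3, 6, 1]
218 [75, 88, 85, 6, -2, -5, 15, 9, 8, 13, 11, 83, 84, 88, 85, 5, 4]
221 [81, 82, 79, 84, 15, 5, 10, 9, 8, 11, 10, 13, 4, 12, -1, -3, -3]
224 [92, 93, 86, 82, 94, 92, 94, 1505, 12, 11, 14, 6, 11, 4, 4, 2, 5]
227 [86, 91, 88, 94, 87, 87, 95, 13, 9, 16, 7, 12, 10, 5, -3, 2, 4]
```

View pics/p1.png

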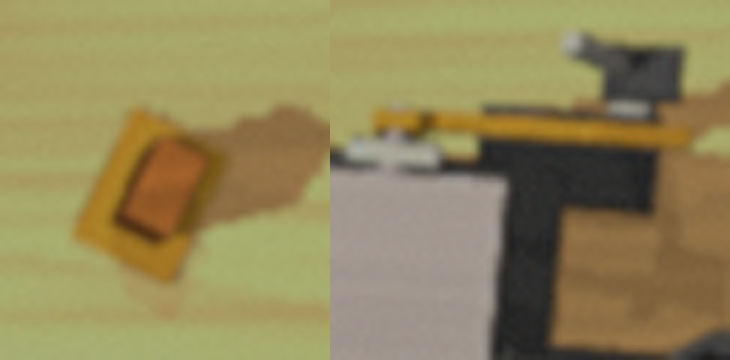

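The crops show a plate tilted about 30° with its block in the middle. The pointer ends at roughly (292,218) in the full image, and the tab is beyond it at about (278,207). Next I work out the rest's yaw, the tilts and the dial approach.

```bash
cat >> h.py <<'E'
def go(grasp,yang,tilt=None,cur=None,L=0.167):
    """increments in tool axes to bring grasp point to 'grasp', tool down with y at yang deg (or Rt matrix)"""
    s=read_state(); R0=R.from_rotvec(s['orientation']); p0=s['tool_pos']
    if tilt is None:
        a=np.radians(yang); y=np.array([np.cos(a),np.sin(a),0]); zt=np.array([0,0,-1.]); Rt=R.from_matrix(np.c_[np.cross(y,zt),y,zt])
    else: Rt=R.from_matrix(tilt)
    p=np.asarray(grasp)-L*Rt.as_matrix()[:,2]
    print('slide',np.round(R0.inv().apply(p-p0)*1000,1),'dr',np.round((R0.inv()*Rt).as_rotvec(),4),'p0',p0.round(4),'q',s['q'].round(2),'yang',np.degrees(np.arctan2(*R0.as_matrix()[[1,0],1])).round(2))
E
python3 - <<'E'
from h import *
z=np.load('top0.npz'); c=(z['K'],z['R'],z['t']); P=cloud(c,z['D']); im=z['im']
t=P[226:260,214:254].reshape(-1,3); t=t[(t[:,2]>.07)&(t[:,2]<.12)]
for _ in range(3):
    A=np.c_[t[:,:2],np.ones(len(t))]; s=np.linalg.lstsq(A,t[:,2],rcond=None)[0]; r=A@s-t[:,2]; t=t[abs(r)<.008]
print(len(t),'plane',s,'tilt',np.arctan(np.hypot(*s[:2])),t.mean(0))
# table face rect by colour: pinkish bright low-sat
hsv=cv2.cvtColor(im,cv2.COLOR_RGB2HSV); m=(hsv[...,1]<60)&(hsv[...,2]>110)&(P[...,2]>.075)&(P[...,2]<.12)
mm=np.zeros_like(m);mm[215:275,205:262]=m[215:275,205:262]; q=P[mm]
v,u=np.nonzero(cv2.morphologyEx(mm.astype(np.uint8),cv2.MORPH_OPEN,np.ones((5,5))))
pts=np.array([onz(c,a,b,.089)[:2] for a,b in zip(u,v)])*1000; print('face rect',cv2.minAreaRect(pts.astype(np.float32)))
# pointer brass
m=(hsv[...,0]>10)&(hsv[...,0]<32)&(hsv[...,1]>150)&(P[...,2]>.065); m[:205]=0;m[226:]=0;m[:,:228]=0;m[:,295:]=0
v,u=np.nonzero(m); pts=np.array([onz(c,a,b,.08)[:2] for a,b in zip(u,v)]); q=pts-pts.mean(0); d=np.linalg.svd(q)[2][0]; print('pointer dir',np.degrees(np.arctan2(d[1],d[0])),pts.mean(0),(q@d).min(),(q@d).max())
k=np.polyfit(pts@d,P[m][:,2],1); print('slope z',k)
tb=P[203:211,276:287].reshape(-1,3); tb=tb[tb[:,2]>.09]; A=np.c_[tb[:,:2],np.ones(len(tb))]; s=np.linalg.lstsq(A,tb[:,2],rcond=None)[0]; print('tab',tb.mean(0),s)
# link near dial
print([(u,(P[258,u]*1000).round()) for u in range(254,284,4)])
go([.5477,.0627,.19],35.)
go([.5477,.0627,.19],127.3)
E
```

```text
1269 plane [-0.01143692 -0.06377763  0.10789109] tilt 0.06470452430433858 [0.59895472 0.20711027 0.08783189]
face rect ((600.9356689453125, 208.7354736328125), (97.80641174316406, 112.2558822631836), 84.14020538330078)
pointer dir -94.56680228675742 [0.66223338 0.14258306] -0.06781131725681062 0.06512745368035894
slope z [0.5407062  0.20346593]
tab [0.67633347 0.09234512 0.11113963] [ 0.00460589 -0.17732715  0.12439981]
[(254, array([565., 163.,  49.])), (258, array([565., 154.,  47.])), (262, array([563., 143.,  56.])), (266, array([564., 134.,  51.])), (270, array([564., 124.,  50.])), (274, array([563., 114.,  52.])), (278, array([563., 105.,  49.])), (282, array([561.,  95.,  59.]))]
slide [ 520.6 -418.6   47.6] dr [-1.1000e-03 -1.5000e-03 -1.7329e+00] p0 [ 0.2603 -0.5404  0.4038] q [-1.21  0.13  1.49  0.    1.52 -0.09] yang -64.29
slide [ 520.6 -418.6   47.6] dr [-5.0000e-04  2.4000e-03  2.9394e+00] p0 [ 0.2603 -0.5404  0.4038] q [-1.21  0.13  1.49  0.    1.52 -0.09] yang -64.29
```

Emit:
servo_tool(
  increments=[
    {"slide": [520, -418, 48], "dr": [0, 0, -1.73], "jaw": 0.5},
    {"slide": [520, -418, 48], "dr": [0, 0, -1.73], "jaw": 0.5},
    {"slide": [520, -418, 48], "dr": [0, 0, -1.73], "jaw": 0.5},
    {"slide": [520, -418, 48], "dr": [0, 0, -1.73], "jaw": 0.5},
    {"slide": [520, -418, 48], "dr": [0, 0, -1.73], "jaw": 0.5},
    {"slide": [520, -418, 48], "dr": [0, 0, -1.73], "jaw": 0.5},
    {"slide": [520, -418, 48], "dr": [0, 0, -1.73], "jaw": 0.5},
    {"slide": [520, -418, 48], "dr": [0, 0, -1.73], "jaw": 0.5},
    {"slide": [520, -418, 48], "dr": [0, 0, -1.73], "jaw": 0.5},
    {"slide": [520, -418, 48], "dr": [0, 0, -1.73], "jaw": 0.5},
    {"slide": [520, -418, 48], "dr": [0, 0, -1.73], "jaw": 0.5},
    {"slide": [520, -418, 48], "dr": [0, 0, -1.73], "jaw": 0.5},
    {"slide": [520, -418, 48], "dr": [0, 0, -1.73], "jaw": 0.5},
    {"slide": [520, -418, 48], "dr": [0, 0, -1.73], "jaw": 0.5},
    {"slide": [520, -418, 48], "dr": [0, 0, -1.73], "jaw": 0.5},
    {"slide": [520, -418, 48], "dr": [0, 0, -1.73], "jaw": 0.5},
    {"slide": [520, -418, 48], "dr": [0, 0, -1.73], "jaw": 0.5},
    {"slide": [520, -418, 48], "dr": [0, 0, -1.73], "jaw": 0.5},
  ],
)

```text
t: 1.9
tool_pos: [0.5473, 0.0605, 0.3569]
orientation: [1.457, 2.783, -0.0]
force: [0.4, -0.9, 0.7]
opening: 0.0466
gripper_force: 0.0
```

```bash
python3 - <<'E'
from h import *
go([.5477,.0627,.19],127.3)
c=cam('wrist'); im,D=read_camera('wrist'); save('w1.png',im); np.savez('w1.npz',im=im,D=D,K=c[0],R=c[1],t=c[2]); print(-c[1].T@c[2],c[1][2],read_state()['t'])
E
```

```text
slide [ 1.6  1.6 -0.1] dr [-2.0000e-04  2.0000e-04 -1.6155e+00] p0 [0.5473 0.0605 0.3569] q [ 0.02  0.02  1.69 -0.    1.43 -0.59] yang 34.74
[0.51067565 0.11523009 0.3372714 ] [ 0.13717064 -0.19861834 -0.9704303 ] 1.95
```

View pics/w1.png

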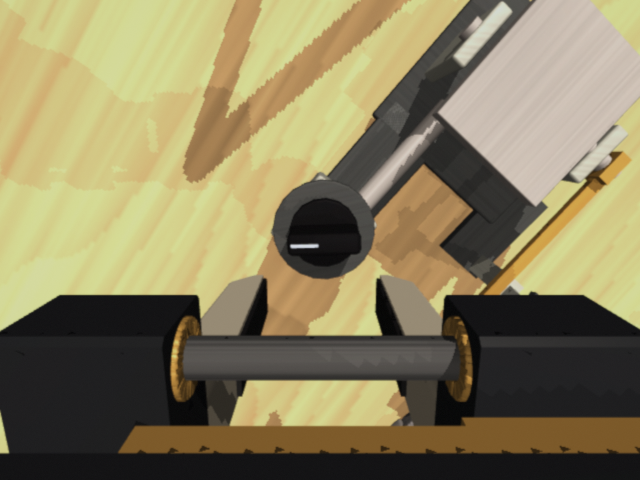

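The wrist view shows the dial at about (324,229), with its bar along the image's horizontal and a white line on it. The rest's table is at upper right and the fingers are at the bottom.

```bash
python3 - <<'E'
from h import *
z=np.load('w1.npz'); c=(z['K'],z['R'],z['t']); P=cloud(c,z['D']); im=z['im']
Q=P[170:285,265:385]; m=(Q[...,2]>.086)&(Q[...,2]<.1); q=Q[m]*1000; print(len(q),q.mean(0),cv2.minAreaRect(q[:,:2].astype(np.float32)))
m=(Q[...,2]>.054)&(Q[...,2]<.066); q=Q[m]*1000; print('disc',len(q),q.mean(0),cv2.minEnclosingCircle(q[:,:2].astype(np.float32)))
# face
m=(P[...,2]>.07)&(P[...,2]<.12); hsv=cv2.cvtColor(im,cv2.COLOR_RGB2HSV)
Q=P[60:130,500:590].reshape(-1,3); A=np.c_[Q[:,:2],np.ones(len(Q))]; s=np.linalg.lstsq(A,Q[:,2],rcond=None)[0]; print('plane',s,np.arctan(np.hypot(*s[:2])),np.degrees(np.arctan2(s[1],s[0])))
e=[onz(c,*uv,.09) for uv in [(538,205),(435,115)]]; d=e[1]-e[0];print('edge corners',e,np.degrees(np.arctan2(d[1],d[0])))
go([.5477,.0627,.087],127.3)
E
```

```text
1739 [548.41108186  64.00256917  93.68972523] ((549.0034790039062, 62.922122955322266), (45.65263748168945, 14.712115287780762), 36.41912841796875)
disc 5694 [546.3536821   66.59606558  58.82595438] ((549.1660766601562, 63.08221435546875), 35.938480377197266)
plane [-0.27330209 -0.49412497  0.35542126] 0.5140372355061291 -118.94712106067921
edge corners [array([0.64169687, 0.15654331, 0.09      ]), array([0.55780421, 0.16194516, 0.09      ])] 176.31581470670702
slide [  1.6   1.5 103. ] dr [-1.0000e-04  4.0000e-04 -1.6155e+00] p0 [0.5473 0.0605 0.357 ] q [ 0.02  0.02  1.69 -0.    1.43 -0.59] yang 34.74
```

Emit:
servo_tool(
  increments=[
    {"slide": [1.2, 2.3, 30], "dr": [0, 0, -1.607], "jaw": 0.5},
    {"slide": [1.2, 2.3, 30], "dr": [0, 0, -1.607], "jaw": 0.5},
    {"slide": [1.2, 2.3, 30], "dr": [0, 0, -1.607], "jaw": 0.5},
    {"slide": [1.2, 2.3, 30], "dr": [0, 0, -1.607], "jaw": 0.5},
    {"slide": [1.2, 2.3, 30], "dr": [0, 0, -1.607], "jaw": 0.5},
    {"slide": [1.2, 2.3, 30], "dr": [0, 0, -1.607], "jaw": 0.5},
    {"slide": [1.2, 2.3, 30], "dr": [0, 0, -1.607], "jaw": 0.5},
    {"slide": [1.2, 2.3, 30], "dr": [0, 0, -1.607], "jaw": 0.5},
    {"slide": [1.2, 2.3, 30], "dr": [0, 0, -1.607], "jaw": 0.5},
    {"slide": [1.2, 2.3, 30], "dr": [0, 0, -1.607], "jaw": 0.5},
    {"slide": [1.2, 2.3, 30], "dr": [0, 0, -1.607], "jaw": 0.5},
    {"slide": [1.2, 2.3, 30], "dr": [0, 0, -1.607], "jaw": 0.5},
    {"slide": [1.2, 2.3, 55], "dr": [0, 0, -1.607], "jaw": 0.5},
    {"slide": [1.2, 2.3, 80], "dr": [0, 0, -1.607], "jaw": 0.5},
    {"slide": [1.2, 2.3, 95], "dr": [0, 0, -1.607], "jaw": 0.5},
    {"slide": [1.2, 2.3, 103], "dr": [0, 0, -1.607], "jaw": 0.5},
    {"slide": [1.2, 2.3, 103], "dr": [0, 0, -1.607], "jaw": 0.5},
  ],
)

```text
t: 3.65
tool_pos: [0.5482, 0.0637, 0.2527]
orientation: [0.992, -2.979, -0.001]
force: [-0.7, -0.9, -0.1]
opening: 0.0463
gripper_force: 0.0
```

Emit:
servo_tool(
  increments=[
    {"slide": [0, 0, 0], "dr": [0, 0, 0], "jaw": 1},
    {"slide": [0, 0, 0], "dr": [0, 0, 0], "jaw": 1},
    {"slide": [0, 0, 0], "dr": [0, 0, 0], "jaw": 1},
    {"slide": [0, 0, 0], "dr": [0, 0, 0], "jaw": 1},
    {"slide": [0, 0, 0], "dr": [0, 0, 0], "jaw": 1},
    {"slide": [0, 0, 0], "dr": [0, 0, 0], "jaw": 1},
  ],
  force=25,
)

```text
t: 4.25
tool_pos: [0.5489, 0.0639, 0.2542]
orientation: [-0.994, 2.979, -0.0]
force: [-0.2, -1.4, 2.6]
opening: 0.014
gripper_force: 25.0
```

```bash
python3 - <<'E'
from h import *
s=read_state(); print(s['t'],s['tool_pos'],s['force'],s['wrist_torque'],s['opening'],s['gripper_force']); go([.5485,.0628,.087],126.8)
c=cam('side'); im,D=read_camera('side'); print(im[300:320].mean())
save('s1.png',cv2.resize(im[210:330,230:390],(800,600),interpolation=cv2.INTER_CUBIC))
E
```

```text
4.25 [0.54892104 0.06392861 0.25423428] [-0.20175933 -1.3747243   2.60108181] [ 0.09936521 -0.07216064 -0.10309697] 0.014009191481267938 24.986181557178497
slide [ 1.  -0.6  0.2] dr [-0.0005  0.0007  0.0017] p0 [0.5489 0.0639 0.2542] q [ 0.02  0.13  1.78  0.    1.24 -2.19] yang 126.9
112.72973958333333
```

View pics/s1.png

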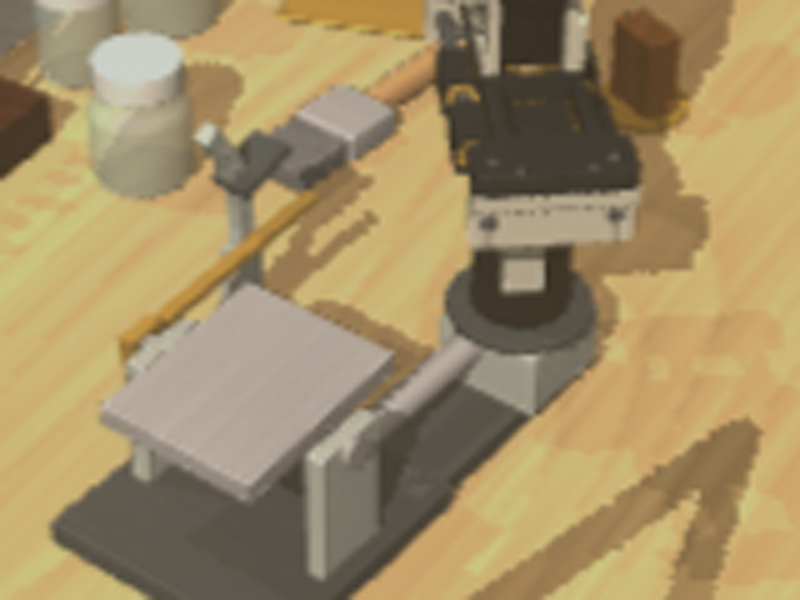

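The gripper holds the bar with a 14 mm opening. The pointer at about (295,210) in the crop is still below the tab at (265,165). I turn clockwise in steps.

Emit:
servo_tool(
  increments=[
    {"slide": [0, 0, 0], "dr": [0, 0, 0.08], "jaw": 1},
    {"slide": [0, 0, 0], "dr": [0, 0, 0.16], "jaw": 1},
    {"slide": [0, 0, 0], "dr": [0, 0, 0.24], "jaw": 1},
    {"slide": [0, 0, 0], "dr": [0, 0, 0.32], "jaw": 1},
    {"slide": [0, 0, 0], "dr": [0, 0, 0.4], "jaw": 1},
    {"slide": [0, 0, 0], "dr": [0, 0, 0.4], "jaw": 1},
  ],
)

```text
t: 4.9
tool_pos: [0.5491, 0.0635, 0.2543]
orientation: [-0.38, 3.117, -0.002]
force: [2.3, -4.9, 2.0]
opening: 0.0142
gripper_force: 25.0
```

```bash
cat > meas.py <<'E'
from h import *
def meas(name,tag,vis=False):
    a=np.radians(-94); ex=np.array([np.cos(a),np.sin(a),0]); ey=np.array([-ex[1],ex[0],0])
    Hc=np.array([.604,.2075,.075])
    c=cam(name); Ds=[read_camera(name) for _ in range(4)]; im=Ds[0][0]; D=np.median([d[1] for d in Ds],0)
    P=cloud(c,D); L=(P-Hc); X=L@ex; Y=L@ey; Z=L[...,2]
    hsv=cv2.cvtColor(im,cv2.COLOR_RGB2HSV); br=(hsv[...,0]>10)&(hsv[...,0]<32)&(hsv[...,1]>140)
    m=br&(abs(Y-.06)<.03)&(X>0.02)&(X<.13)&(Z>-.01)&(Z<.09); k=np.polyfit(X[m],Z[m],1); print(tag,'pointer n',m.sum(),'slope ang',np.arctan(k[0]),'Z0',k[1],'xmax',X[m].max(),'Y',np.median(Y[m]))
    m2=(~br)&(hsv[...,1]<90)&(abs(Y-.083)<.016)&(X>.09)&(X<.132)&(Z>.015)&(Z<.08); 
    if m2.sum()>5: k2=np.polyfit(X[m2],Z[m2],1); print('  tab n',m2.sum(),'mean XYZ',X[m2].mean(),Y[m2].mean(),np.median(Z[m2]),'slope',np.arctan(k2[0]),'pointer Z there',np.polyval(k,X[m2].mean()))
    f=(abs(X)<.04)&(abs(Y)<.035)&(Z>-.02)&(Z<.05)&(hsv[...,1]<90); A=np.c_[X[f],Y[f],np.ones(f.sum())]; s=np.linalg.lstsq(A,Z[f],rcond=None)[0]; print('  face n',f.sum(),'ang',np.arctan(s[0]),'ysl',s[1],'Z0',s[2])
    np.savez(tag+'.npz',im=im,D=D,K=c[0],R=c[1],t=c[2]); return im
E
python3 - <<'E'
from meas import *
s=read_state(); print(s['t'],s['tool_pos'],s['wrist_torque'],s['opening']); go([.5485,.0628,.087],126.8)
im=meas('side','s2'); im2=meas('top','t2')
save('a2.png',np.hstack([cv2.resize(im[235:275,255:305],(450,360),interpolation=cv2.INTER_CUBIC),cv2.resize(im2[195:235,225:260+5],(315,360),interpolation=cv2.INTER_CUBIC)]))
E
```

```text
4.9 [0.54913109 0.06347701 0.25426176] [-0.64381901 -0.40955224 -0.03246698] 0.014186013320737559
slide [ 0.8 -0.5  0.3] dr [-0.0015  0.0009 -0.3994] p0 [0.5491 0.0635 0.2543] q [ 0.02  0.13  1.77 -0.    1.24 -1.79] yang 103.91
s2 pointer n 114 slope ang 0.20936411364473737 Z0 0.002560162336473686 xmax 0.12148200484659352 Y 0.061421856695825075
  tab n 122 mean XYZ 0.10455131932837265 0.07826995316362007 0.034892130090264165 slope 0.24316697267285078 pointer Z there 0.02477499246174875
  face n 911 ang 0.20433480006926324 ysl -0.0054609091935468 Z0 0.013000585238226487
t2 pointer n 6 slope ang 0.8124758517113332 Z0 -0.017463967686475367 xmax 0.024752094906419594 Y 0.06369643467467892
  tab n 36 mean XYZ 0.10468632026227803 0.08649029434473823 0.03727667451632309 slope -0.37331266195845264 pointer Z there 0.09305092861874603
  face n 836 ang 0.20505897424197567 ysl -0.004524270671595467 Z0 0.013092669341276134
```

Emit:
servo_tool(
  increments=[
    {"slide": [0, 0, 0], "dr": [0, 0, 0.08], "jaw": 1},
    {"slide": [0, 0, 0], "dr": [0, 0, 0.16], "jaw": 1},
    {"slide": [0, 0, 0], "dr": [0, 0, 0.22], "jaw": 1},
    {"slide": [0, 0, 0], "dr": [0, 0, 0.22], "jaw": 1},
    {"slide": [0, 0, 0], "dr": [0, 0, 0.22], "jaw": 1},
  ],
)

```text
t: 5.8
tool_pos: [0.5492, 0.0632, 0.2543]
orientation: [-0.041, 3.14, -0.002]
force: [2.0, -6.5, 3.5]
opening: 0.014
gripper_force: 25.0
```

```bash
python3 - <<'E'
from meas import *
s=read_state(); print(s['t'],s['tool_pos'],s['wrist_torque'],s['opening']); go([.5485,.0628,.087],126.8)
im=meas('side','s3'); im2=meas('top','t3')
save('a3.png',np.hstack([cv2.resize(im[235:275,255:305],(450,360),interpolation=cv2.INTER_CUBIC),cv2.resize(im2[195:235,255:290],(315,360),interpolation=cv2.INTER_CUBIC)]))
E
```

```text
5.8 [0.54915938 0.06321872 0.25425873] [-1.12816744 -0.50116004 -0.07481419] 0.013950121570109008
slide [ 0.7 -0.4  0.3] dr [-0.0019  0.001  -0.6162] p0 [0.5492 0.0632 0.2543] q [ 0.02  0.13  1.77 -0.    1.24 -1.57] yang 91.49
s3 pointer n 121 slope ang 0.27794571137394647 Z0 0.002808547131025481 xmax 0.11868434916996815 Y 0.06207509958403564
  tab n 120 mean XYZ 0.10417915751586683 0.0788132156467984 0.03460591659129449 slope 0.22703325496172294 pointer Z there 0.03253414065261344
  face n 964 ang 0.27944595466536815 ysl -0.010423545830697817 Z0 0.013158190422433581
t3 pointer n 7 slope ang 0.32003225312301803 Z0 0.002712495350290798 xmax 0.02518086906995005 Y 0.06409739114822005
  tab n 36 mean XYZ 0.10468244925943336 0.08649578234853415 0.03824852014078566 slope -0.3442861870562763 pointer Z there 0.03740689710938061
  face n 827 ang 0.28012621286465783 ysl -0.0101103472647855 Z0 0.013367994741222092
```

View pics/a3.png

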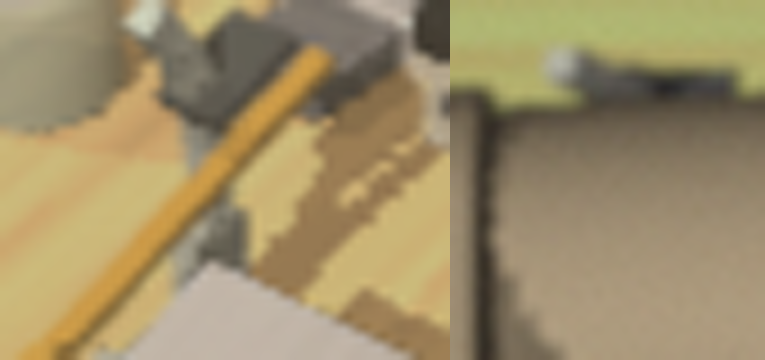

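The side crop shows the pointer tip at about (320,60) beside the tab, slightly below it, with the brush behind. I let go of the dial, since it stays put, and take a close wrist view from above the tips.

Emit:
servo_tool(
  increments=[
    {"slide": [0, 0, 0], "dr": [0, 0, 0], "jaw": 0.5},
    {"slide": [0, 0, 0], "dr": [0, 0, 0], "jaw": 0.5},
    {"slide": [0, 0, 0], "dr": [0, 0, 0], "jaw": 0.5},
    {"slide": [0, 0, -40], "dr": [0, 0, 0], "jaw": 0.5},
    {"slide": [0, 0, -80], "dr": [0, 0, 0], "jaw": 0.5},
    {"slide": [0, 0, -123], "dr": [0, 0, 0], "jaw": 0.5},
    {"slide": [-40, 12, -123], "dr": [0, 0, 0], "jaw": 0.5},
    {"slide": [-80, 24, -123], "dr": [0, 0, 0], "jaw": 0.5},
    {"slide": [-119, 37, -123], "dr": [0, 0, 0], "jaw": 0.5},
    {"slide": [-119, 37, -123], "dr": [0, 0, 0], "jaw": 0.5},
    {"slide": [-119, 37, -123], "dr": [0, 0, 0], "jaw": 0.5},
  ],
)

```text
t: 7.3
tool_pos: [0.6668, 0.1043, 0.3746]
orientation: [0.04, -3.138, 0.0]
force: [-0.7, 0.3, -0.7]
opening: 0.0463
gripper_force: 0.0
```

```bash
python3 - <<'E'
from meas import *
im=meas('wrist','w4'); im=im.copy(); save('w4.png',im)
s=read_state(); print(s['t'],s['tool_pos'])
E
```

```text
w4 pointer n 1960 slope ang 0.2785731349313001 Z0 0.0010177849079038555 xmax 0.12208238792729283 Y 0.06349402714975244
  tab n 1861 mean XYZ 0.10568697662943502 0.08089189726540824 0.03416594297672708 slope -0.02766648090297054 pointer Z there 0.03124532864820476
  face n 12714 ang 0.2806460715690122 ysl -0.012655166057072861 Z0 0.011743349310600563
7.5 [0.66599031 0.10355014 0.37779211]
```

View pics/w4.png

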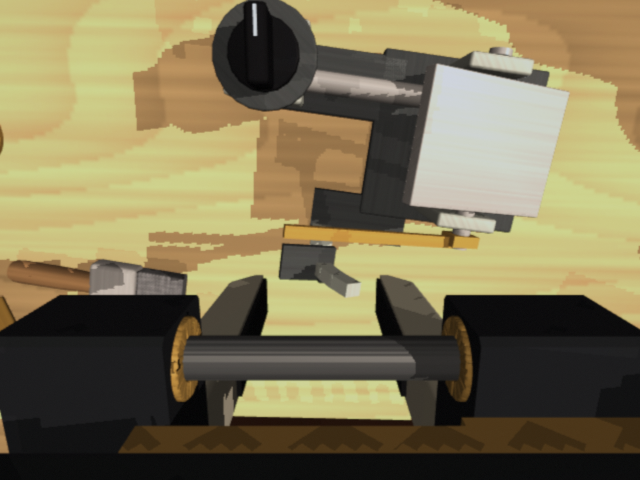

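The wrist view shows the pointer along (285,231) to (477,243) and the tab at (280–334, 246–278). The arm was still settling at that moment, so I re-measure with tight regions.

```bash
python3 - <<'E'
from meas import *
c=cam('wrist'); rd=[read_camera('wrist') for _ in range(6)]; D=np.median([d[1] for d in rd],0); im=rd[0][0]; print(cam('wrist')[2]-c[2])
P=cloud(c,D); a=np.radians(-94); ex=np.array([np.cos(a),np.sin(a),0]); ey=np.array([-ex[1],ex[0],0]); L=P-np.array([.604,.2075,.075]); X=L@ex;Y=L@ey;Z=L[...,2]
hsv=cv2.cvtColor(im,cv2.COLOR_RGB2HSV)
br=(hsv[...,0]>10)&(hsv[...,0]<32)&(hsv[...,1]>140)&(abs(Y-.063)<.012)&(X>.03)&(X<.14)&(Z>0)
br=cv2.erode(br.astype(np.uint8),np.ones((3,3)))>0
dk=(hsv[...,2]<110)&(Z>.02)&(Z<.06)&(X>.09)&(X<.14)&(abs(Y-.085)<.02); dk[285:]=0; dk[:244]=0; dk[:,:275]=0; dk[:,340:]=0
dk=cv2.erode(dk.astype(np.uint8),np.ones((5,5)))>0
for n,m in (('ptr',br),('tab',dk)):
    v,u=np.nonzero(m); print(n,m.sum(),u.min(),u.max(),v.min(),v.max(),'X',X[m].min(),X[m].max(),'Y',Y[m].mean())
    for _ in range(3):
        k=np.polyfit(X[m],Z[m],1); m=m&(abs(Z-(k[0]*X+k[1]))<.004)
    print('   ang',np.arctan(k[0]),'Z0',k[1],'at .108:',np.polyval(k,.108),m.sum())
    g=np.linalg.lstsq(np.c_[np.ones(m.sum()),X[m]],Z[m],rcond=None)
m=(abs(X)<.045)&(abs(Y)<.036)&(abs(Z-.012)<.03); A=np.c_[X[m],Y[m],np.ones(m.sum())]; s=np.linalg.lstsq(A,Z[m],rcond=None)[0]; print('face',np.arctan(s[0]),s)
m=((hsv[...,1]<60)&(Z>-.02)&(Z<.04)&(abs(X)<.07)&(abs(Y)<.05)); m=cv2.morphologyEx(m.astype(np.uint8),cv2.MORPH_OPEN,np.ones((15,15)))>0
r=cv2.minAreaRect((P[m][:,:2]*1000).astype(np.float32)); print('face rect',r, P[m].mean(0))
E
```

```text
[-0.00015025 -0.00035428 -0.00035607]
ptr 1572 123 422 224 451 X 0.030667822858661254 0.13025562037321228 Y 0.06253375774791871
   ang 0.2916660341876675 Z0 0.001670330806523988 at .108: 0.03409496405179712 249
tab 1424 283 332 246 280 X 0.09116757457671971 0.12143502829114598 Y 0.08068336158067234
   ang 0.2622398370377997 Z0 0.005989288883461317 at .108: 0.03497879147072651 1135
face 0.2772466393157161 [ 0.28457565 -0.00831694  0.01297452]
face rect ((604.4224243164062, 209.3876495361328), (98.72966003417969, 100.73483276367188), 84.13279724121094) [0.60232767 0.20516595 0.08776825]
```

```bash
python3 - <<'E'
from meas import *
c=cam('wrist'); rd=[read_camera('wrist') for _ in range(8)]; D=np.mean([d[1] for d in rd],0); im=rd[0][0]
P=cloud(c,D); a=np.radians(-94); ex=np.array([np.cos(a),np.sin(a),0]); ey=np.array([-ex[1],ex[0],0]); L=P-np.array([.604,.2075,.075]); X=L@ex;Y=L@ey;Z=L[...,2]
t=.279; H=(Z*np.cos(t)-X*np.sin(t))*1000; Xs=(X*np.cos(t)+Z*np.sin(t))*1000
m=(abs(X)<.045)&(abs(Y)<.036)&(abs(Z-.012)<.03); print('face H',H[m].mean(),'std',H[m].std())
for lo,hi in((-45,-20),(-20,0),(0,20),(20,45)):
    q=m&(Xs>lo)&(Xs<hi); print(lo,round(H[q].mean(),2),end=' ')
print()
for u in range(276,344,6): print(u,'Xs',Xs[260,u:u+6].mean().round(0),[round(float(H[v:v+3,u:u+6].mean()),1) for v in range(222,288,3)])
print('ptr',[(u,round(float(Xs[233:239,u].mean())),[round(float(H[v,u:u+10].mean()),1) for v in range(226,246,2)]) for u in range(340,440,20)])
save('w5.png',cv2.resize(im[215:290,265:365],(800,600),interpolation=cv2.INTER_CUBIC))
E
```

```text
face H 13.201847897125985 std 3.2691363178056805
-45 12.98 -20 14.0 0 13.38 20 12.88 
276 Xs 109.0 [-108.5, -108.5, -108.5, -108.4, -105.8, -108.3, -105.7, -108.0, -108.0, -107.9, -107.9, -107.9, -105.7, -93.0, -87.5, -87.4, -73.0, -72.8, -97.5, -107.6, -105.1, -102.6]
282 Xs 127.0 [-54.3, -51.1, -47.5, -33.8, -46.2, -104.3, -69.1, -17.3, -15.0, -13.2, 2.1, 3.6, 5.5, 5.6, 5.9, 4.3, 6.0, 4.3, -39.9, -106.0, -103.5, -105.8]
288 Xs 123.0 [-5.1, 4.6, 4.7, 2.9, 3.0, -105.4, -66.6, 5.8, 4.5, 4.4, 4.4, 4.4, 4.3, 7.6, 4.3, 4.2, 5.9, 5.9, -33.6, -102.2, -104.4, -104.3]
294 Xs 119.0 [-33.9, 3.0, 3.0, 4.7, 4.6, -99.2, -69.0, 3.9, 4.4, 4.4, 6.0, 4.3, 5.9, 4.3, 4.2, 4.3, 5.9, 4.2, -27.5, -103.0, -103.0, -98.1]
300 Xs 115.0 [-32.4, 6.3, 3.0, 3.0, 4.6, -72.5, -75.4, 5.2, 4.3, 5.9, 5.9, 5.8, 9.3, 4.2, 4.3, 4.2, 5.8, 5.8, -31.1, -101.5, -101.5, -94.2]
306 Xs 111.0 [-61.4, 6.3, 2.9, 6.3, 2.9, -63.0, -83.9, 3.0, 4.3, 4.2, 5.9, 4.2, 4.0, 4.2, 4.1, 4.2, 5.7, 5.7, -30.7, -100.0, -95.2, -99.9]
312 Xs 108.0 [-57.0, 4.4, 4.7, 4.5, 2.9, -23.4, -39.7, 2.5, 4.2, 5.8, 4.1, 5.8, 4.2, 5.8, 5.9, 6.0, 4.6, 4.2, -28.
[... 407 characters left out ...]
1, 24.0, 26.5, 27.1, 30.5, 32.5, -17.7]
336 Xs 56.0 [-84.5, -24.3, 4.7, 3.1, 2.9, 3.9, -93.5, -85.7, -70.2, -74.6, -79.4, -93.2, -93.1, -92.9, -63.9, 10.8, 26.9, 30.4, 33.6, 32.8, 33.1, 35.0]
342 Xs 51.0 [-83.1, -27.4, 4.7, 4.6, 4.5, 4.5, -91.9, -92.0, -89.7, -91.8, -89.3, -89.3, -91.5, -89.2, -91.4, -82.7, -6.5, 28.7, 35.2, 37.3, 37.9, 38.4]
ptr [(340, 92, [-7.1, 6.0, 6.0, 5.9, 2.9, 5.9, 2.9, -92.1, -92.0, -91.9]), (360, 78, [-70.3, 0.7, 2.9, 3.0, 2.9, 5.9, 6.0, 2.9, -87.3, -82.9]), (380, 64, [-73.7, -73.6, 2.4, 2.9, 3.1, 2.8, 2.9, 2.9, -33.5, -78.1]), (400, 50, [-74.4, -74.3, -25.8, 2.9, 2.9, 2.9, 2.9, 2.8, 5.8, -76.4]), (420, 35, [-65.2, -73.0, -72.9, 3.2, 3.0, 6.0, 2.9, 2.8, 5.8, -0.0])]
```

View pics/w5.png

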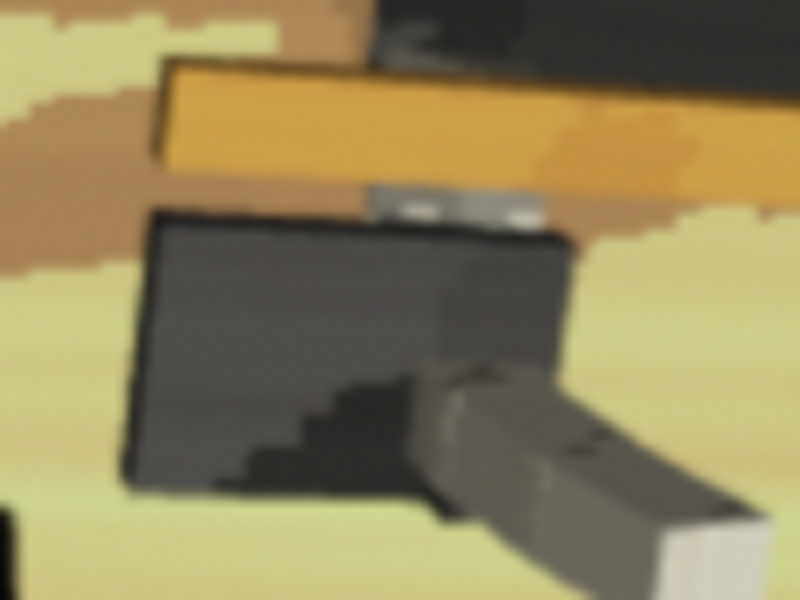

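The crop shows both ends nearly level. Depth puts the tab about 1 mm higher. I tilt the wrist camera to look along the hinge for a sensitive check.

Emit:
servo_tool(
  increments=[
    {"slide": [24, 0, 3], "dr": [0, -0.1, 0], "jaw": 0.5},
    {"slide": [50, 0, 8], "dr": [0, -0.2, 0], "jaw": 0.5},
    {"slide": [76, 0, 14], "dr": [0, -0.3, 0], "jaw": 0.5},
    {"slide": [102, 0, 22], "dr": [0, -0.4, 0], "jaw": 0.5},
    {"slide": [127, 0, 34], "dr": [0, -0.5, 0], "jaw": 0.5},
    {"slide": [152, 0, 48], "dr": [0, -0.6, 0], "jaw": 0.5},
    {"slide": [172, 0, 64], "dr": [0, -0.7, 0], "jaw": 0.5},
    {"slide": [190, 0, 81], "dr": [0, -0.785, 0], "jaw": 0.5},
    {"slide": [190, 0, 81], "dr": [0, -0.785, 0], "jaw": 0.5},
    {"slide": [190, 0, 81], "dr": [0, -0.785, 0], "jaw": 0.5},
    {"slide": [190, 0, 81], "dr": [0, -0.785, 0], "jaw": 0.5},
  ],
)

```text
t: 9.3
tool_pos: [0.4788, 0.0993, 0.299]
orientation: [-0.028, 2.354, 0.012]
force: [0.1, 0.2, 0.8]
opening: 0.0463
gripper_force: 0.0
```

```bash
python3 - <<'E'
from meas import *
read_camera('wrist'); c=cam('wrist'); im,D=read_camera('wrist'); np.savez('w6.npz',im=im,D=D,K=c[0],R=c[1],t=c[2]); print(-c[1].T@c[2],c[1][2],read_state()['t'])
a=np.radians(-94); ex=np.array([np.cos(a),np.sin(a),0]); u,v=proj(c,np.array([.604,.2075,.075])+.1*ex+.07*np.array([-ex[1],ex[0],0])+[0,0,.03]); print(u,v)
u,v=int(np.clip(u,100,540)),int(np.clip(v,75,405)); print(u,v); save('w6.png',cv2.resize(im[v-75:v+75,u-100:u+100],(800,600),interpolation=cv2.INTER_CUBIC))
E
```

```text
[0.44762745 0.09888171 0.23838306] [ 0.85764012  0.02070765 -0.51383326] 9.4
318.97963471580067 235.37056929884957
318 235
```

View pics/w6.png

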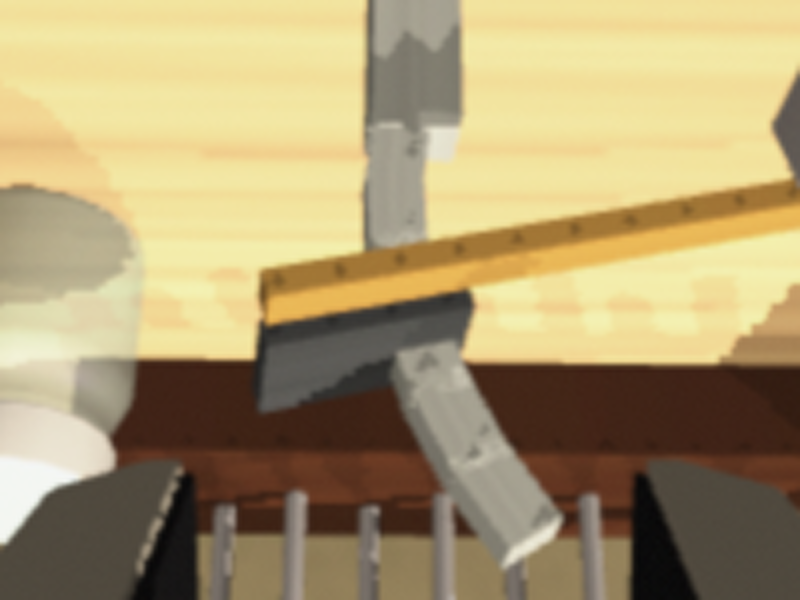

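The view along the hinge is upside down. The pointer end is at (265,270–325) and the tab end at (262,328–410) in the crop, so they are nearly aligned. I triangulate the free-end far corners of each from the two wrist views.

```bash
python3 - <<'E'
from meas import *
a=np.radians(-94); ex=np.array([np.cos(a),np.sin(a),0]); ey=np.array([-ex[1],ex[0],0]); H0=np.array([.604,.2075,.075])
def corner(mask,cols,rows):
    # lower edge over cols, left edge over rows
    lo=[(u,np.nonzero(mask[:,u])[0].max()+.5) for u in range(*cols) if mask[:,u].any()]
    le=[(np.nonzero(mask[v])[0].min()-.5,v) for v in range(*rows) if mask[v].any()]
    lo=np.array(lo,float);le=np.array(le,float)
    p=np.polyfit(lo[:,0],lo[:,1],1); q=np.polyfit(le[:,1],le[:,0],1)
    e1=np.std(np.polyval(p,lo[:,0])-lo[:,1]);e2=np.std(np.polyval(q,le[:,1])-le[:,0])
    v=(p[0]*q[1]+p[1])/(1-p[0]*q[0]); return np.array([q[0]*v+q[1],v]),round(e1,2),round(e2,2),p[0]
def sub(im,b):
    m=np.zeros(im.shape[:2],bool); m[b[2]:b[3],b[0]:b[1]]=1; return m
C={}
for n,pb,tb,pc,pr,tc,tr in (('w4',(276,400,222,246),(276,340,244,290),(295,380),(228,235),(290,312),(253,272)),
                        ('w6',(275,360,215,245),(275,340,238,270),(292,345),(238,241),(286,300),(246,260))):
    z=np.load(n+'.npz'); im=z['im']; c=(z['K'],z['R'],z['t']); h=cv2.cvtColor(im,cv2.COLOR_RGB2HSV)
    br=(h[...,0]>10)&(h[...,0]<30)&(h[...,1]>150)&(h[...,2]>190 if n=='w6' else h[...,2]>150)&sub(im,pb)
    dk=(im.max(2)<110)&(h[...,1]<80)&sub(im,tb)
    if n=='w6':
        for u in (290,300): print('col',u,[tuple(int(k) for k in im[v,u]) for v in range(226,266,2)])
    kk=lambda m: max([(l==i) for i in range(1,nl)],key=lambda q:q.sum()) if (nl:=cv2.connectedComponents(m.astype(np.uint8))[0]) and (l:=cv2.connectedComponents(m.astype(np.uint8))[1]) is not None else m
    br,dk=kk(br),kk(dk)
    P_=corner(br,pc,pr); T_=corner(dk,tc,tr); C[n]=(c,P_[0],T_[0]); print(n,br.sum(),dk.sum(),P_,T_)
def tri(a,b):
    (o1,d1),(o2,d2)=a,b; A=np.c_[d1,-d2]; s=np.linalg.lstsq(A,o2-o1,rcond=None)[0]; p=o1+s[0]*d1;q=o2+s[1]*d2; return (p+q)/2,np.linalg.norm(p-q)
for i,nm in ((1,'ptr'),(2,'tab')):
    p,g=tri(ray(C['w4'][0],*C['w4'][i]),ray(C['w6'][0],*C['w6'][i])); l=p-H0; print(nm,'gap',g,'X,Y,Z',(l@ex).round(4),(l@ey).round(4),l[2].round(4),'ang',np.arctan2(l[2],l@ex)-.0025/.125)
E
```

```text
w4 1410 2064 (array([283.02600223, 237.65438751]), np.float64(0.45), np.float64(0.28), np.float64(0.06013289036544867)) (array([278.36842105, 279.5       ]), np.float64(0.0), np.float64(0.29), np.float64(-9.63847849175584e-16))
col 290 [(182, 147, 79), (161, 118, 54), (161, 118, 54), (173, 127, 57), (230, 179, 84), (234, 185, 88), (232, 181, 86), (125, 99, 62), (57, 56, 53), (59, 59, 56), (87, 86, 81), (90, 90, 85), (92, 91, 86), (94, 92, 87), (93, 91, 86), (88, 87, 83), (94, 93, 88), (95, 92, 88), (66, 42, 32), (62, 35, 22)]
col 300 [(161, 118, 54), (160, 117, 53), (168, 123, 56), (230, 177, 84), (234, 184, 87), (232, 181, 86), (135, 104, 60), (47, 47, 44), (60, 59, 57), (86, 85, 80), (91, 89, 85), (92, 91, 87), (94, 93, 88), (93, 92, 87), (89, 88, 84), (80, 79, 75), (51, 50, 47), (60, 34, 23), (61, 34, 22), (61, 34, 21)]
w6 482 864 (array([284.5       , 240.64836317]), np.float64(0.34), np.float64(0.0), np.float64(-0.19029188840509656)) (array([280.03602622, 263.95259129]), np.float64(0.29), np.float64(0.45), np.float64(-0.24835164835164672))
ptr gap 0.0008523029357559215 X,Y,Z 0.1216 0.0659 0.0375 ang 0.27897264169265645
tab gap 0.0007279865451002896 X,Y,Z 0.1231 0.0921 0.0397 ang 0.2922643506566193
```

```bash
python3 - <<'E'
from h import *
for n,us,vs in (('w4',(292,300,308),range(222,286)),('w6',(287,291,295),range(228,268))):
    im=np.load(n+'.npz')['im'].astype(int)
    for u in us: print(n,u,vs[0],' '.join('%d/%d'%(im[v,u,0],im[v,u,2]) for v in vs))
E
```

```text
w4 292 222 205/133 192/120 148/78 128/45 175/58 201/70 204/71 204/73 204/73 204/73 203/72 203/71 203/71 204/72 204/72 203/72 195/74 176/82 168/84 168/85 166/84 138/69 51/35 44/41 67/63 73/69 74/68 74/68 76/69 76/71 77/71 76/70 78/71 76/71 78/73 78/73 80/74 79/74 78/72 79/74 79/74 79/74 79/73 78/73 76/71 75/69 73/67 77/71 76/71 77/72 78/72 78/73 78/73 77/72 76/71 68/64 55/48 105/75 177/121 205/141 207/140 207/139 207/137 207/138
w4 300 222 176/89 173/87 155/74 107/39 142/46 198/68 204/70 204/72 204/73 204/73 203/72 203/71 203/71 204/72 204/73 203/71 200/73 188/76 170/84 168/84 166/83 147/74 84/47 39/32 56/52 73/68 75/69 75/69 75/69 78/73 78/72 77/71 77/70 77/71 77/72 79/74 80/75 79/74 78/72 79/73 78/73 79/73 79/74 78/73 76/71 76/71 74/68 75/70 77/72 75/71 67/63 48/45 45/42 45/42 44/41 45/43 49/44 85/64 158/109 202/138 207/142 206/139 207/139 206/138
w4 308 222 154/76 153/75 145/70 124/53 119/40 167/55 201/70 204/72 203/72 203/72 204/73 203/72 203/71 204/73 204/72 203/72 203/72 195/75 176/81 168/84 166/83 158/80 123/65 47/35 49/46 73/68 75/70 75/69 75/68 77/71 78/73 78/73 78/72 76/72 7
[... 280 characters left out ...]
9/84 188/71 77/49 48/44 52/48 57/54 64/59 79/73 86/80 89/83 91/85 92/85 92/86 95/89 94/88 93/87 92/86 91/85 90/83 93/86 94/88 95/88 91/81 78/56 63/26 63/23 62/22 62/21 63/22
w6 291 228 161/54 161/53 162/54 162/54 177/60 211/74 231/84 234/88 234/87 233/86 232/86 206/78 103/59 60/54 57/53 58/54 63/59 75/70 88/82 89/83 91/84 91/85 93/86 94/88 94/87 94/88 92/86 90/85 89/84 92/86 95/89 95/89 92/84 82/66 63/28 62/21 61/20 62/22 62/21 62/22
w6 295 228 161/53 161/53 162/54 174/58 206/71 230/84 234/87 234/86 233/86 232/86 216/81 140/65 68/55 57/53 57/54 60/56 70/66 87/81 88/83 90/84 91/85 91/85 93/87 93/88 93/87 92/86 91/85 90/84 90/85 89/83 79/74 70/64 57/43 60/24 61/22 61/20 61/21 62/21 61/21 62/22
```

```bash
python3 - <<'E'
from h import *
a=np.radians(-94); ex=np.array([np.cos(a),np.sin(a),0]); ey=np.array([-ex[1],ex[0],0]); H0=np.array([.604,.2075,.075])
E={'ptrfar':([(292,238.5),(308,239.5)],[(287,240.4),(295,239.0)]),'tabnear':([(292,245.6),(308,246.4)],[(287,245.5),(295,244.4)]),'tabfar':([(292,279.3),(308,279.7)],[(287,262.1),(291,261.3)])}
X0=.112; t=.279; out={}
for k,vv in E.items():
    rows=[];rhs=[]
    for n,pts in zip(('w4','w6'),vv):
        z=np.load(n+'.npz'); c=(z['K'],z['R'],z['t']); (o,d1),(_,d2)=[ray(c,*p) for p in pts]; nn=np.cross(d1,d2); nn/=np.linalg.norm(nn)
        rows.append([nn@ey,nn[2]]); rhs.append(nn@(o-H0-X0*ex))
    y,zz=np.linalg.solve(rows,rhs); print(k,'Y',round(y*1e3,2),'Z',round(zz*1e3,2),'H',round((zz*np.cos(t)-X0*np.sin(t))*1e3,2))
s=read_state(); print(s['tool_pos'],s['t'],s['q'].round(3))
go([.5485,.0628,.19],91.5)
E
```

```text
ptrfar Y 66.42 Z 34.84 H 2.65
tabnear Y 70.42 Z 36.48 H 4.22
tabfar Y 92.2 Z 36.17 H 3.93
[0.47880775 0.09929632 0.29871148] 9.4 [ 0.129 -0.449  2.309 -0.154  0.501 -1.361]
slide [-89.9 -38.1   7.7] dr [-5.00e-04  7.88e-01 -2.30e-03] p0 [0.4788 0.0993 0.2987] q [ 0.13 -0.45  2.31 -0.15  0.5  -1.36] yang 91.37
```

The two views agree that the tab is about 1.4 mm above the pointer line, which needs roughly +0.035 rad on the dial. I regrip and apply it.

Emit:
servo_tool(
  increments=[
    {"slide": [-10, -6, -10], "dr": [0, 0.1, 0], "jaw": 0.5},
    {"slide": [-22, -12, -14], "dr": [0, 0.2, 0], "jaw": 0.5},
    {"slide": [-34, -18, -14], "dr": [0, 0.3, 0], "jaw": 0.5},
    {"slide": [-46, -24, -12], "dr": [0, 0.4, 0], "jaw": 0.5},
    {"slide": [-58, -29, -9], "dr": [0, 0.5, 0], "jaw": 0.5},
    {"slide": [-70, -33, -4], "dr": [0, 0.6, 0], "jaw": 0.5},
    {"slide": [-80, -36, 2], "dr": [0, 0.7, 0], "jaw": 0.5},
    {"slide": [-90, -38, 8], "dr": [0, 0.788, 0], "jaw": 0.5},
    {"slide": [-90, -38, 8], "dr": [0, 0.788, 0], "jaw": 0.5},
    {"slide": [-90, -38, 8], "dr": [0, 0.788, 0], "jaw": 0.5},
    {"slide": [-90, -38, 8], "dr": [0, 0.788, 0], "jaw": 0.5},
  ],
)

```text
t: 10.5
tool_pos: [0.547, 0.063, 0.3538]
orientation: [0.038, -3.14, -0.0]
force: [0.5, -0.4, -0.3]
opening: 0.0467
gripper_force: 0.0
```

```bash
python3 - <<'E'
from h import *
s=read_state(); print(s['t'],s['force']); go([.5488,.0630,.087],91.5)
E
```

```text
10.5 [ 0.45018614 -0.3916695  -0.27166277]
slide [-1.9 -0.1 99.8] dr [ 0.0002 -0.0012 -0.0018] p0 [0.547  0.063  0.3538] q [ 0.02  0.03  1.69  0.    1.43 -1.57] yang 91.4
```

Emit:
servo_tool(
  increments=[
    {"slide": [0, 0, 30], "dr": [0, 0, 0], "jaw": 0.5},
    {"slide": [0, 0, 60], "dr": [0, 0, 0], "jaw": 0.5},
    {"slide": [0, 0, 85], "dr": [0, 0, 0], "jaw": 0.5},
    {"slide": [0, 0, 102], "dr": [0, 0, 0], "jaw": 0.5},
    {"slide": [0, 0, 102], "dr": [0, 0, 0], "jaw": 0.5},
    {"slide": [0, 0, 102], "dr": [0, 0, 0], "jaw": 1},
    {"slide": [0, 0, 102], "dr": [0, 0, 0], "jaw": 1},
    {"slide": [0, 0, 102], "dr": [0, 0, 0], "jaw": 1},
    {"slide": [0, 0, 102], "dr": [0, 0, 0], "jaw": 1},
    {"slide": [0, 0, 102], "dr": [0, 0, 0], "jaw": 1},
  ],
  force=25,
)

```text
t: 11.5
tool_pos: [0.547, 0.0629, 0.2524]
orientation: [0.038, -3.14, 0.0]
force: [-1.2, 0.5, 3.1]
opening: 0.0135
gripper_force: 25.0
```

Emit:
servo_tool(
  increments=[
    {"slide": [0, 0, 0], "dr": [0, 0, 0.02], "jaw": 1},
    {"slide": [0, 0, 0], "dr": [0, 0, 0.038], "jaw": 1},
    {"slide": [0, 0, 0], "dr": [0, 0, 0.038], "jaw": 1},
    {"slide": [0, 0, 0], "dr": [0, 0, 0.038], "jaw": 1},
    {"slide": [0, 0, 0], "dr": [0, 0, 0.038], "jaw": 1},
  ],
)

```text
t: 12.0
tool_pos: [0.547, 0.0629, 0.2524]
orientation: [-0.023, -3.139, 0.0]
force: [-1.7, -0.9, 5.5]
opening: 0.014
gripper_force: 25.0
```

```bash
python3 - <<'E'
from meas import *
s=read_state(); print(s['t'],s['force'],s['opening']); go([.5488,.0630,.087],91.5)
meas('side','s7')
E
```

```text
12.0 [-1.71633175 -0.89261749  5.47018162] 0.013961959120301497
slide [-1.8  0.1 -1.6] dr [-0.0001 -0.0021 -0.0409] p0 [0.547  0.0629 0.2524] q [ 0.02  0.13  1.78 -0.    1.24 -1.53] yang 89.15
s7 pointer n 127 slope ang 0.29582755810156236 Z0 0.0022359157805824596 xmax 0.12010363558872884 Y 0.061784868690056866
  tab n 115 mean XYZ 0.10403412629938723 0.07896316128266187 0.034727420527030664 slope 0.23333750820853824 pointer Z there 0.03394243992224107
  face n 969 ang 0.2924632009183356 ysl -0.009583141044805116 Z0 0.01318116448553338
```

Emit:
servo_tool(
  increments=[
    {"slide": [0, 0, 0], "dr": [0, 0, 0], "jaw": 0.5},
    {"slide": [0, 0, 0], "dr": [0, 0, 0], "jaw": 0.5},
    {"slide": [0, 0, 0], "dr": [0, 0, 0], "jaw": 0.5},
    {"slide": [0, 0, -40], "dr": [0, 0, 0], "jaw": 0.5},
    {"slide": [0, 0, -80], "dr": [0, 0, 0], "jaw": 0.5},
    {"slide": [15, -40, -80], "dr": [0, 0, 0.1], "jaw": 0.5},
    {"slide": [30, -85, -70], "dr": [0, 0, 0.2], "jaw": 0.5},
    {"slide": [46, -125, -70], "dr": [0, 0, 0.3], "jaw": 0.5},
    {"slide": [62, -170, -70], "dr": [0, 0, 0.4], "jaw": 0.5},
    {"slide": [78, -212, -70], "dr": [0, 0, 0.5], "jaw": 0.5},
    {"slide": [89, -243, -65], "dr": [0, 0, 0.5], "jaw": 0.5},
    {"slide": [89, -243, -65], "dr": [0, 0, 0.5], "jaw": 0.5},
    {"slide": [89, -243, -65], "dr": [0, 0, 0.5], "jaw": 0.5},
    {"slide": [89, -243, -65], "dr": [0, 0, 0.5], "jaw": 0.5},
  ],
)

```text
t: 13.6
tool_pos: [0.4549, -0.1782, 0.3169]
orientation: [-0.797, -3.036, 0.001]
force: [-0.5, -0.0, -0.8]
opening: 0.0464
gripper_force: 0.0
```

```bash
python3 - <<'E'
from h import *
read_camera('wrist'); c=cam('wrist'); im,D=read_camera('wrist'); P=cloud(c,D)
Q=P.reshape(-1,3); near=(np.hypot(Q[:,0]-.454,Q[:,1]+.178)<.035)
q=Q[near&(Q[:,2]>.045)&(Q[:,2]<.062)]*1000; r=cv2.minAreaRect(q[:,:2].astype(np.float32)); print('block',len(q),q.mean(0),r)
h=cv2.cvtColor(im,cv2.COLOR_RGB2HSV).reshape(-1,3)
s=read_state(); print(s['t'],s['force']); go([.4544,-.1788,.034],60.5)
E
```

```text
block 2099 [ 453.74721586 -178.01751501   54.14348725] ((454.9095458984375, -178.73011779785156), (22.035179138183594, 36.443359375), 61.30046844482422)
13.7 [-0.12353865 -0.03490598 -0.41801667]
slide [ -0.2  -1.  116. ] dr [-0.0013 -0.0026  0.0027] p0 [ 0.455  -0.1779  0.317 ] q [-0.48 -0.11  1.9  -0.    1.36 -1.54] yang 60.66
```

Emit:
servo_tool(
  increments=[
    {"slide": [0, -0.5, 35], "dr": [0, 0, 0], "jaw": 0.5},
    {"slide": [0, -0.5, 70], "dr": [0, 0, 0], "jaw": 0.5},
    {"slide": [0, -0.5, 95], "dr": [0, 0, 0], "jaw": 0.5},
    {"slide": [0, -0.5, 110], "dr": [0, 0, 0], "jaw": 0.5},
    {"slide": [0, -0.5, 116], "dr": [0, 0, 0], "jaw": 0.5},
    {"slide": [0, -0.5, 116], "dr": [0, 0, 0], "jaw": 0.5},
    {"slide": [0, -0.5, 116], "dr": [0, 0, 0], "jaw": 1},
    {"slide": [0, -0.5, 116], "dr": [0, 0, 0], "jaw": 1},
    {"slide": [0, -0.5, 116], "dr": [0, 0, 0], "jaw": 1},
    {"slide": [0, -0.5, 116], "dr": [0, 0, 0], "jaw": 1},
    {"slide": [0, -0.5, 116], "dr": [0, 0, 0], "jaw": 1},
    {"slide": [0, -0.5, 116], "dr": [0, 0, 0], "jaw": 1},
  ],
  force=40,
)

```text
t: 14.9
tool_pos: [0.4544, -0.1795, 0.2019]
orientation: [-0.798, -3.037, 0.001]
force: [-0.8, 1.4, 6.1]
opening: 0.0218
gripper_force: 40.0
```

```bash
python3 - <<'E'
from h import *
s=read_state(); print(s['t'],s['tool_pos'],s['force'],s['wrist_torque'],s['opening'],s['gripper_force']); go([.4544,-.1788,.034],60.5)
p=s['tool_pos']; print('grasp height', p[2]-.167)
E
```

```text
14.9 [ 0.45441504 -0.1794877   0.2018696 ] [-0.84326344  1.36553873  6.09632091] [ 0.317147   -0.09384663  0.05501848] 0.02184755124103908 39.96269881725311
slide [0.4 0.6 0.9] dr [-0.0013 -0.0012  0.001 ] p0 [ 0.4544 -0.1795  0.2019] q [-0.48  0.04  1.98 -0.    1.13 -1.54] yang 60.56
grasp height 0.03486959762650399
```

```bash
python3 - <<'E'
from h import *
a=np.radians(-94); ex=np.array([np.cos(a),np.sin(a),0]); ey=np.array([-ex[1],ex[0],0]); H0=np.array([.604,.2075,.075])
for n,t,box in (('w4',.279,(395,590,50,225)),('w1',.065,(425,640,0,215)),('s7',.292,(240,320,255,320)),('top0',.065,(205,260,215,272))):
    z=np.load(n+'.npz'); im=z['im']; c=(z['K'],z['R'],z['t']); h=cv2.cvtColor(im,cv2.COLOR_RGB2HSV)
    m=np.zeros(im.shape[:2],np.uint8); m[box[2]:box[3],box[0]:box[1]]=((h[...,1]<55)&(h[...,2]>(150 if n[0]=='w' else 125)))[box[2]:box[3],box[0]:box[1]]
    k=9 if n[0]=='w' else 5
    m=cv2.morphologyEx(m,cv2.MORPH_OPEN,np.ones((k,k))); ct=max(cv2.findContours(m,0,2)[0],key=cv2.contourArea)[:,0]
    nrm=np.cos(t)*np.array([0,0,1])-np.sin(t)*ex; up=np.cos(t)*ex+np.sin(t)*np.array([0,0,1]); F=H0+.012*nrm
    q=[]
    for u,v in ct:
        if n=='w1' and (u>636 or v<3): continue
        o,d=ray(c,u,v); p=o+d*((F-o)@nrm)/(d@nrm)-F; q.append([p@up,p@ey])
    q=np.array(q)*1000; r=cv2.minAreaRect(q.astype(np.float32)); print(n,'rect',np.round(r[0],1),np.round(r[1],1),round(r[2],1),'pct',np.percentile(q[:,0],[3,97]).round(1),np.percentile(q[:,1],[3,97]).round(1))
E
```

```text
w4 rect [-0.3  0.5] [83.4 99.7] 87.8 pct [-50.9  50.1] [-42.1  42.8]
w1 rect [-0.1  7.9] [98.1 99.1] 87.8 pct [-49.9  49.6] [-42.3  52.8]
s7 rect [-2.8  5.3] [ 95.4 104.9] 87.7 pct [-52.5  50.4] [-42.7  52. ]
top0 rect [-1.1  5.2] [ 96.1 100.1] 88.1 pct [-51.4  48.3] [-42.6  52.5]
```

```bash
cat >> h.py <<'E'
def rest(t=.292,yaw=-96.1):
    a=np.radians(yaw); ex=np.array([np.cos(a),np.sin(a),0]); ey=np.array([-ex[1],ex[0],0]); n=np.cos(t)*np.array([0,0,1])-np.sin(t)*ex
    F=np.array([.604,.2075,.075])+.012*n; return F,n,ex,ey,np.c_[np.cross(ey,-n),ey,-n]
E
python3 - <<'E'
from h import *
F,n,ex,ey,Rt=rest(); print(F,n)
go(F+(.035+.06)*n,0,Rt)
E
```

```text
[0.60436708 0.21093486 0.08649204] [0.03059004 0.28623821 0.95767005]
slide [  91.4  482.8 -136. ] dr [ 0.168  -0.2585  1.155 ] p0 [ 0.4544 -0.1795  0.2019] q [-0.48  0.04  1.98 -0.    1.13 -1.54] yang 60.56
```

Emit:
servo_tool(
  increments=[
    {"slide": [0, 0, -10], "dr": [0, 0, 0], "jaw": 1},
    {"slide": [0, 0, -30], "dr": [0, 0, 0], "jaw": 1},
    {"slide": [0, 0, -60], "dr": [0, 0, 0], "jaw": 1},
    {"slide": [0, 0, -90], "dr": [0, 0, 0], "jaw": 1},
    {"slide": [0, 0, -120], "dr": [0, 0, 0], "jaw": 1},
    {"slide": [0, 0, -150], "dr": [0, 0, 0], "jaw": 1},
    {"slide": [0, 0, -150], "dr": [0, 0, 0], "jaw": 1},
    {"slide": [0, 0, -150], "dr": [0, 0, 0], "jaw": 1},
    {"slide": [0, 0, -150], "dr": [0, 0, 0], "jaw": 1},
    {"slide": [0, 0, -150], "dr": [0, 0, 0], "jaw": 1},
  ],
)

```text
t: 15.9
tool_pos: [0.4538, -0.179, 0.349]
orientation: [-0.797, -3.033, 0.0]
force: [-0.7, 0.0, -2.2]
opening: 0.0217
gripper_force: 40.0
```

```bash
python3 - <<'E'
from h import *
F,n,ex,ey,Rt=rest(); s=read_state(); print(s['t'],s['force'],s['opening'],s['wrist_torque'])
go(F+(.035+.06)*n,0,Rt)
E
```

```text
15.9 [-0.66875165  0.035666   -2.2379381 ] 0.021708674702699514 [ 0.034087   -0.11995272 -0.07854296]
slide [ 90.4 482.8  11.4] dr [ 0.165  -0.2625  1.1556] p0 [ 0.4538 -0.179   0.349 ] q [-0.48 -0.14  1.86 -0.    1.43 -1.54] yang 60.56
```

Emit:
servo_tool(
  increments=[
    {"slide": [7, 40, -10], "dr": [0.014, -0.022, 0.096], "jaw": 1},
    {"slide": [15, 80, -20], "dr": [0.028, -0.044, 0.193], "jaw": 1},
    {"slide": [22, 121, -25], "dr": [0.041, -0.066, 0.289], "jaw": 1},
    {"slide": [30, 161, -25], "dr": [0.055, -0.087, 0.385], "jaw": 1},
    {"slide": [37, 201, -25], "dr": [0.069, -0.109, 0.481], "jaw": 1},
    {"slide": [45, 241, -25], "dr": [0.083, -0.131, 0.578], "jaw": 1},
    {"slide": [52, 282, -25], "dr": [0.096, -0.153, 0.674], "jaw": 1},
    {"slide": [60, 322, -20], "dr": [0.11, -0.175, 0.77], "jaw": 1},
    {"slide": [68, 362, -15], "dr": [0.124, -0.197, 0.867], "jaw": 1},
    {"slide": [75, 402, -8], "dr": [0.138, -0.219, 0.963], "jaw": 1},
    {"slide": [83, 443, 2], "dr": [0.151, -0.24, 1.059], "jaw": 1},
    {"slide": [90, 483, 11], "dr": [0.165, -0.2625, 1.156], "jaw": 1},
    {"slide": [90, 483, 11], "dr": [0.165, -0.2625, 1.156], "jaw": 1},
    {"slide": [90, 483, 11], "dr": [0.165, -0.2625, 1.156], "jaw": 1},
    {"slide": [90, 483, 11], "dr": [0.165, -0.2625, 1.156], "jaw": 1},
    {"slide": [90, 483, 11], "dr": [0.165, -0.2625, 1.156], "jaw": 1},
  ],
)

```text
t: 17.5
tool_pos: [0.6135, 0.2844, 0.3406]
orientation: [2.178, 1.954, -0.317]
force: [-0.8, 0.5, -1.8]
opening: 0.022
gripper_force: 40.0
```

```bash
python3 - <<'E'
from h import *
F,n,ex,ey,Rt=rest(); s=read_state(); print(s['t'],s['force'],s['opening'],s['wrist_torque'])
go(F+(.035)*n,0,Rt)
# wrist: is the plate square to the tool? plate & face planes in tool-aligned rest frame
read_camera('wrist'); c=cam('wrist'); D=np.mean([read_camera('wrist')[1] for _ in range(4)],0); P=cloud(c,D)-F; X=P@np.cross(ey,n); Y=P@ey; Hh=P@n
up=np.cross(ey,n)
for nm,m in (('plate',(Hh>.045)&(Hh<.08)&(abs(X)<.04)&(abs(Y)<.03)),('face',(abs(Hh)<.015)&(abs(X)<.048)&(abs(Y)<.04))):
    if m.sum()>30:
        A=np.c_[X[m],Y[m],np.ones(m.sum())]; k=np.linalg.lstsq(A,Hh[m],rcond=None)[0]; print(nm,m.sum(),k.round(4),X[m].min(),X[m].max(),Y[m].min(),Y[m].max())
E
```

```text
17.5 [-0.78565283  0.54695168 -1.82936598] 0.022029399330092094 [ 0.18151152 -0.07510848  0.00220031]
slide [ 2.3 -1.5 62.6] dr [ 0.0038  0.0006 -0.0024] p0 [0.6135 0.2844 0.3406] q [ 0.43  0.45  1.24 -0.25  1.6   0.55] yang -6.17
plate 4693 [0.0653 0.0097 0.069 ] -0.039805024238508645 0.0051642357775469674 -0.029895073804806455 0.02997425164047493
face 8926 [ 0.0005 -0.0005  0.0006] -0.047996696663285765 0.0328866952638466 -0.03999260525395266 0.03999651948705043
```

The face plane measured from here matches my model: slopes are under 0.001 and the offset is 0.6 mm. Descending along the normal.

Emit:
servo_tool(
  increments=[
    {"slide": [2, -1.5, 15], "dr": [0.002, 0, -0.002], "jaw": 1},
    {"slide": [2, -1.5, 30], "dr": [0.002, 0, -0.002], "jaw": 1},
    {"slide": [2, -1.5, 42], "dr": [0.002, 0, -0.002], "jaw": 1},
    {"slide": [2, -1.5, 50], "dr": [0.002, 0, -0.002], "jaw": 1},
    {"slide": [2, -1.5, 55], "dr": [0.002, 0, -0.002], "jaw": 1},
    {"slide": [2, -1.5, 55], "dr": [0.002, 0, -0.002], "jaw": 1},
    {"slide": [2, -1.5, 55], "dr": [0.002, 0, -0.002], "jaw": 1},
    {"slide": [2, -1.5, 55], "dr": [0.002, 0, -0.002], "jaw": 1},
  ],
)

```text
t: 18.55
tool_pos: [0.6109, 0.2721, 0.2871]
orientation: [2.177, 1.958, -0.319]
force: [-0.4, -0.6, -1.1]
opening: 0.0213
gripper_force: 40.0
```

```bash
cat > st.py <<'E'
from h import *
F,n,ex,ey,Rt=rest(); s=read_state(); print(s['t'],'f',s['force'].round(2),'fn',(s['force']@n).round(2),s['opening'],'tau(tool)',(Rt.T@s['wrist_torque']).round(3)); go(F+(.035)*n,0,Rt)
E
python3 st.py
```

```text
18.55 f [-0.43 -0.56 -1.05] fn -1.18 0.02127479577374889 tau(tool) [-0.116  0.186  0.032]
slide [-1.1  0.   7.9] dr [0.0021 0.0005 0.0005] p0 [0.6109 0.2721 0.2871] q [ 0.41  0.47  1.31 -0.25  1.51  0.56] yang -6.04
```

Emit:
servo_tool(
  increments=[
    {"slide": [-0.5, 0, 2], "dr": [0.001, 0, 0], "jaw": 1},
    {"slide": [-0.5, 0, 4], "dr": [0.001, 0, 0], "jaw": 1},
    {"slide": [-0.5, 0, 5], "dr": [0.001, 0, 0], "jaw": 1},
    {"slide": [-0.5, 0, 5], "dr": [0.001, 0, 0], "jaw": 1},
    {"slide": [-0.5, 0, 5], "dr": [0.001, 0, 0], "jaw": 1},
  ],
)

```text
t: 19.05
tool_pos: [0.6104, 0.2699, 0.2815]
orientation: [2.177, 1.959, -0.322]
force: [0.6, -0.9, -0.7]
opening: 0.022
gripper_force: 40.0
```

```bash
python3 st.py
```

```text
19.05 f [ 0.63 -0.87 -0.69] fn -0.89 0.02197610048992221 tau(tool) [-0.085  0.201  0.048]
slide [-0.6  0.3  1.8] dr [-0.0002  0.0013  0.0008] p0 [0.6104 0.2699 0.2815] q [ 0.41  0.47  1.32 -0.25  1.5   0.55] yang -6.06
```

Emit:
servo_tool(
  increments=[
    {"slide": [0, 0, 0.5], "dr": [0, 0, 0], "jaw": 1},
    {"slide": [0, 0, 1], "dr": [0, 0, 0], "jaw": 1},
    {"slide": [0, 0, 1], "dr": [0, 0, 0], "jaw": 1},
    {"slide": [0, 0, 1], "dr": [0, 0, 0], "jaw": 1},
  ],
)

```text
t: 19.45
tool_pos: [0.6104, 0.2696, 0.2806]
orientation: [2.177, 1.958, -0.322]
force: [0.1, 0.8, -1.7]
opening: 0.0219
gripper_force: 40.0
```

```bash
python3 st.py
```

```text
19.45 f [ 0.07  0.84 -1.7 ] fn -1.39 0.021880004012877475 tau(tool) [-0.065  0.161  0.023]
slide [-0.6  0.3  0.9] dr [-0.0001  0.0012  0.0008] p0 [0.6104 0.2696 0.2806] q [ 0.41  0.47  1.32 -0.25  1.5   0.55] yang -6.06
```

Emit:
servo_tool(
  increments=[
    {"slide": [0, 0, 0.5], "dr": [0, 0, 0], "jaw": 1},
    {"slide": [0, 0, 1], "dr": [0, 0, 0], "jaw": 1},
    {"slide": [0, 0, 1], "dr": [0, 0, 0], "jaw": 1},
    {"slide": [0, 0, 1], "dr": [0, 0, 0], "jaw": 1},
  ],
)

```text
t: 19.85
tool_pos: [0.6104, 0.2693, 0.2798]
orientation: [2.177, 1.958, -0.322]
force: [-0.7, -0.0, -1.7]
opening: 0.0216
gripper_force: 40.0
```

```bash
python3 st.py
```

```text
19.85 f [-0.72 -0.03 -1.68] fn -1.64 0.021621971753716406 tau(tool) [-0.048  0.273  0.091]
slide [-0.6  0.2  0. ] dr [0.0001 0.0012 0.0007] p0 [0.6104 0.2693 0.2798] q [ 0.41  0.47  1.32 -0.25  1.5   0.55] yang -6.06
```

Emit:
servo_tool(
  increments=[
    {"slide": [0, 0, 0.5], "dr": [0, 0, 0], "jaw": 1},
    {"slide": [0, 0, 0.5], "dr": [0, 0, 0], "jaw": 1},
    {"slide": [0, 0, 0.5], "dr": [0, 0, 0], "jaw": 1},
    {"slide": [0, 0, 0.5], "dr": [0, 0, 0], "jaw": 1},
  ],
)

```text
t: 20.25
tool_pos: [0.6104, 0.2693, 0.2797]
orientation: [2.177, 1.958, -0.321]
force: [-2.8, 1.3, 5.4]
opening: 0.0217
gripper_force: 40.0
```

```bash
python3 st.py
```

```text
20.25 f [-2.76  1.31  5.36] fn 5.43 0.021671062578193595 tau(tool) [ 0.465  0.005 -0.072]
slide [-0.5  0.2 -0.1] dr [0.0002 0.001  0.0006] p0 [0.6104 0.2693 0.2797] q [ 0.41  0.47  1.32 -0.25  1.5   0.55] yang -6.06
```

Emit:
servo_tool(
  increments=[
    {"slide": [0, 0, 0.2], "dr": [0, 0, 0], "jaw": 1},
    {"slide": [0, 0, 0.2], "dr": [0, 0, 0], "jaw": 1},
    {"slide": [0, 0, 0.2], "dr": [0, 0, 0], "jaw": 1},
    {"slide": [0, 0, 0.2], "dr": [0, 0, 0], "jaw": 1},
    {"slide": [0, 0, 0.2], "dr": [0, 0, 0], "jaw": 1},
  ],
)

```text
t: 20.75
tool_pos: [0.6104, 0.2693, 0.2797]
orientation: [2.177, 1.958, -0.321]
force: [-2.2, 1.0, 6.4]
opening: 0.0217
gripper_force: 40.0
```

```bash
cat > cop.py <<'E'
from h import *
F,n,ex,ey,Rt=rest(); fs=[];ts=[]
for _ in range(8):
    s=read_state(); fs.append(Rt.T@s['force']); ts.append(Rt.T@s['wrist_torque']); read_camera('side')
f=np.mean(fs,0)-Rt.T@np.array([-.3,0,-1.5]); tau=np.mean(ts,0)-np.array([-.06,.2,.05]); print('t',s['t'],'df tool',f.round(2),np.std(fs,0).round(2),'dtau',tau.round(3))
m=tau-np.cross([0,0,.202],f); print('moment at plate (about TCP ref)',m.round(3),'cop mm x,y', (-m[1]/f[2]*1e3).round(1),(m[0]/f[2]*1e3).round(1)); go(F+.035*n,0,Rt)
E
python3 cop.py; python3 - <<'E'
from meas import *
im=meas('side','s8'); save('s8.png',cv2.resize(im[200:330,220:400],(800,578),interpolation=cv2.INTER_CUBIC))
E
```

```text
t 21.1 df tool [-1.7  -2.25 -7.38] [0.55 0.4  0.29] dtau [ 0.643 -0.181 -0.099]
moment at plate (about TCP ref) [ 0.189  0.163 -0.099] cop mm x,y 22.0 -25.6
slide [-0.6  0.3 -0.1] dr [0.0003 0.001  0.0007] p0 [0.6103 0.2693 0.2797] q [ 0.41  0.47  1.32 -0.25  1.5   0.55] yang -6.06
s8 pointer n 11 slope ang 0.2966215707898661 Z0 0.0020396089083393213 xmax 0.11917515923085008 Y 0.06053821384776109
  tab n 16 mean XYZ 0.11850099631134545 0.07409341619648652 0.03853105143022921 slope 0.20636797895446532 pointer Z there 0.038258062945484866
  face n 344 ang 0.20079879392982822 ysl -0.10805506231895601 Z0 0.015385268360458434
```

View pics/s8.png

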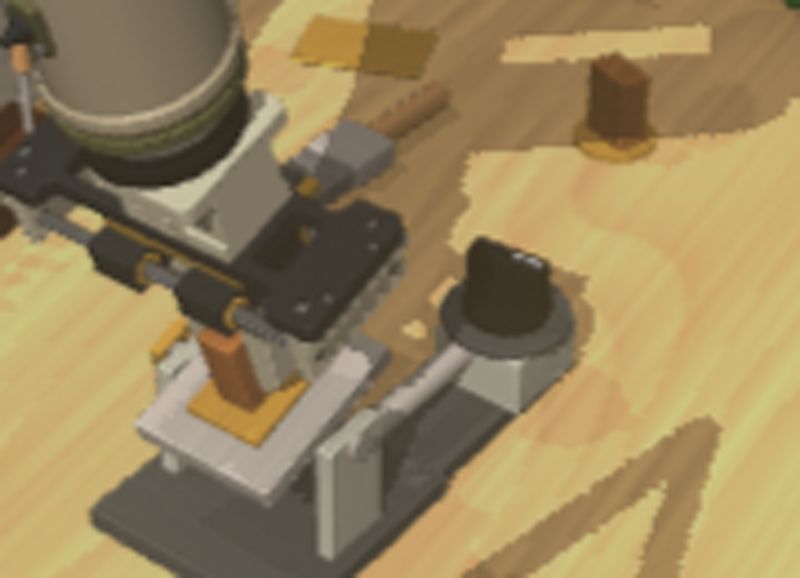

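The side view shows the plate seated mid-face, tilted with the table, with the disc and brush undisturbed. The torque suggests it bears towards one corner, so I yield slightly about the plate's centre.

Emit:
servo_tool(
  increments=[
    {"slide": [-0.5, 0.5, 0.1], "dr": [0.0025, 0.0025, 0], "jaw": 1},
    {"slide": [-1, 1, 0.2], "dr": [0.005, 0.005, 0], "jaw": 1},
    {"slide": [-1, 1, 0.2], "dr": [0.005, 0.005, 0], "jaw": 1},
    {"slide": [-1, 1, 0.2], "dr": [0.005, 0.005, 0], "jaw": 1},
    {"slide": [-1, 1, 0.2], "dr": [0.005, 0.005, 0], "jaw": 1},
  ],
)

```text
t: 21.85
tool_pos: [0.6113, 0.2683, 0.28]
orientation: [2.183, 1.962, -0.321]
force: [-3.1, 1.7, 6.3]
opening: 0.0219
gripper_force: 40.0
```

```bash
python3 cop.py
```

```text
t 22.2 df tool [-0.92 -3.05 -8.32] [0.46 0.39 0.36] dtau [ 0.523 -0.372  0.039]
moment at plate (about TCP ref) [-0.092 -0.187  0.039] cop mm x,y -22.4 11.1
slide [ 0.4 -0.8 -0.1] dr [-0.0043 -0.0042  0.0006] p0 [0.6113 0.2683 0.28  ] q [ 0.41  0.48  1.32 -0.25  1.5   0.55] yang -6.14
```

Emit:
servo_tool(
  increments=[
    {"slide": [0.25, -0.3, 0.1], "dr": [-0.0008, -0.0013, 0], "jaw": 1},
    {"slide": [0.5, -0.6, 0.2], "dr": [-0.0016, -0.0026, 0], "jaw": 1},
    {"slide": [0.5, -0.6, 0.2], "dr": [-0.0016, -0.0026, 0], "jaw": 1},
    {"slide": [0.5, -0.6, 0.2], "dr": [-0.0016, -0.0026, 0], "jaw": 1},
    {"slide": [0.5, -0.6, 0.2], "dr": [-0.0016, -0.0026, 0], "jaw": 1},
  ],
)

```text
t: 22.75
tool_pos: [0.6109, 0.2688, 0.2799]
orientation: [2.181, 1.96, -0.321]
force: [-1.9, 0.9, 6.5]
opening: 0.0214
gripper_force: 40.0
```

```bash
python3 cop.py
```

```text
t 23.1 df tool [-1.15 -2.36 -8.26] [0.58 0.5  0.52] dtau [ 0.366 -0.265 -0.024]
moment at plate (about TCP ref) [-0.111 -0.033 -0.024] cop mm x,y -4.0 13.5
slide [-0.1 -0.3 -0.1] dr [-0.0022 -0.0018  0.0005] p0 [0.6109 0.2688 0.2798] q [ 0.41  0.48  1.32 -0.25  1.5   0.55] yang -6.11
```

Emit:
servo_tool(
  increments=[
    {"slide": [0, -0.3, 0.2], "dr": [-0.0012, 0, 0], "jaw": 1},
    {"slide": [0, -0.3, 0.4], "dr": [-0.0012, 0, 0], "jaw": 1},
    {"slide": [0, -0.3, 0.4], "dr": [-0.0012, 0, 0], "jaw": 1},
    {"slide": [0, -0.3, 0.4], "dr": [-0.0012, 0, 0], "jaw": 1},
    {"slide": [0, -0.3, 0.4], "dr": [-0.0012, 0, 0], "jaw": 1},
  ],
)

```text
t: 23.65
tool_pos: [0.6106, 0.2688, 0.2798]
orientation: [2.18, 1.96, -0.319]
force: [-2.7, 1.6, 8.5]
opening: 0.0218
gripper_force: 40.0
```

```bash
python3 cop.py
```

```text
t 24.0 df tool [-1.32 -2.76 -9.84] [0.42 0.42 0.55] dtau [ 0.566 -0.352 -0.008]
moment at plate (about TCP ref) [ 0.008 -0.085 -0.008] cop mm x,y -8.6 -0.8
slide [-0.1 -0.  -0.1] dr [-0.0007 -0.0019  0.0004] p0 [0.6106 0.2688 0.2798] q [ 0.41  0.47  1.32 -0.25  1.5   0.55] yang -6.09
```

```bash
python3 -c "
from plant import *
print(close_job())"
```

```text
the job is handed in; nothing more can be done
None
```

I set the rest to within measuring error of its mark and handed the job in, with the plate still gripped and pressed flush on the middle of the sloped face at about 10 N, after about 24 s. I did not re-measure the pointer against the tab after that final press.

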